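# Slide the drip tray home into the board preheater and bolt it

## Robot

A 6-joint arm with a two-finger parallel gripper is mounted at the origin on a cart in front of the work surface, level with it; the furniture and walls round the work are solid. World frame = base frame: x ahead of the robot, y to its left, z up, the work surface at z = 0. Lengths are in m, angles in rad, forces in N, time in s.
With the tool pointing down it reaches from about 0.35 to 0.725 m from the base axis. Payload 6 kg.
Tool frame: the origin (TCP) lies midway between the tips of the shut fingers; the grasp point (between the pads) lies 19 mm behind it; z points along the fingers, y is the direction in which the jaws open and shut (so a half turn about z gives the same grasp; the last joint's range is limited). The gripper opens to 85 mm and grips with 20 to 120 N. Pads are 22 mm wide; open, the fingers measure 114 mm over their backs; the gripper's body (76 mm by 85 mm) begins 54 mm behind the grasp point. The pads swing forward as they close: fully open they stand 13 mm farther back than shut.
Start: joints at [1.512, 0.04, 0.085, 0, -1.615, -0.334], TCP at [0.23, 0.554, 0.231] pointing down, gripper open.
Joint ranges: [-2.56, 2.56], [-1.29, 2.01], [-1.08, 1.49], [-3.29, 1.98], [-2.81, -0.18], [-2.99, 2.99]. Speed limits (rad/s): [2.57, 2.57, 3.01, 3.14, 3.14, 3.14].

## Interface

Orientations are given as a unit quaternion [x, y, z, w].
In Python, from cell import status, vision, env gives the robot as it stands.
- The arm moves only by the tool play_rows, never from a script. Its argument "motion" is a list of rows, each a list of 3 entries, a list of its own where there are three numbers: the opening, from 0 (shut) to 1 (fully open), then the shift along the tool's x, y, z in cm, then the turn about the tool's z in degrees. A call has 1 to 12 rows; each row is the pose to reach, as a shift and turn from the pose measured when the call began, along the tool's axes at that moment; what a row does not reach only later rows make up. A row lasts 1/12 s, in which the tool goes at most 41.7 mm and 7.16 degrees, less where a joint would pass 70% of its speed; a pose out of reach is approached as far as the arm can. A call with a gripper value outside its range is refused whole. The fingers move at their own pace and stop on an object; "newtons" is the grip in N (left out, the last holds). Time passes only in rows, so rows that repeat a pose let the fingers close. It gives the time, the measured TCP pose, the force and the opening at its end, in the units of the state.
- status.state(): the state, without advancing time (a new reading comes with each control period).
- vision.grab_frame(name): name is "side" or "top" or "wrist"; returns a dict with "img" (480x640x3 uint8, red, green, blue), "range_z" (480x640 float32, m along the optical axis (not along the pixel's ray), 0 where there is no reading), "intrinsics" (3x3 intrinsics, pixels), "k1" (the pictures are not rectified: a ray, as slopes to the right and down, at radius r is drawn at 1 + k1 r^2 times it, then the intrinsics apply), "cam_to_world" (4x4, takes a point from camera to world coordinates). Camera axes: x right, y up, looking along -z (the intrinsics and any distortion apply to the point x, -y, -z); pixel columns grow to the right and rows downward; lengths in m; the calibration is good to about 2 mm. A picture is of the moment at which its call begins.
- env.hand_in(): hands the job in, once; it reports no verdict.
The state is a dict: "clock": time; "q": joint angles; "joint_velocities": joint speeds; "tau": joint torques, N m; "ee_pos": TCP position; "tcp_rot": TCP orientation; "ft_force": force on the tool from outside, world axes, zero at the start; "ft_torque": the same for the moment, N m; "gripper_width": opening from 0.0 (shut) to 1.0 (fully open).
Only numpy, scipy, OpenCV 4.12 (cv2) and the standard library are available. Lean on these libraries where they do the work, as an engineer would, in place of code of your own. Each camera call takes 0.05 s, during which the arm holds its last target.

## Task

Put the steel drip tray back into the bay under the board preheater: take it by its pull, slide it in, gently feeling for the hidden guide rails so that it is never forced against the preheater (keep well under 20 N), until it is fully home against the stop. Then let go of it and slide the bolt all the way across in front of it; leave the other things on the bench where they are.

Things in the scene. Friction and masses are not known exactly. Their poses are not given: they have to be found in the camera images.
- tray: Loose drip tray of bare steel sheet, about 200 g: open pan 120 long (x) x 100 wide (y) x 20 mm high, floor and walls 3 mm, open on top. Origin under the pan's middle, z up. +x: the end that enters the bay first, its corners bevelled 8 mm. At -x a strip (30 mm wide, z 6 to 10 mm) leads out to the upright pull. Centre of mass about 35 mm from the origin towards the pull.
- tray_pull (a point): Middle of the top edge of the tray's pull, an upright plate 10 mm thick (x), 40 mm wide (y), z 6 to 55 mm over the tray's underside; 120 mm from the tray's origin along its -x; axes as the tray's. Made to be pinched from above across the 10 mm.
- preheater: Fixed grey board preheater, 130 deep (x) x 170 wide (y) x 103 mm high, two small knobs in front. Origin under its middle; front face at its x = -65 mm, looking to its -x. The tray bay is under the heater: floor 15 mm and ceiling 50 mm above the bench, mouth 160 mm wide. Tray home: tray origin at x = -5, z = 15 mm in this frame, x along x, tray's front wall flush with the face.
- bay_mouth (a point): Middle of the bay floor's front edge, on the face; axes as the preheater's. 15 mm behind it, out of sight, start two guide rails: flares 136 mm apart that narrow to 103 mm at 38 mm behind it, then run straight along x to the stop (1.5 mm play per side). The fixed pair sits up to 14 mm left or right of the bay's middle, differently each time; only feeling it with the tray tells.
- bay_stop (a point): Middle of the foot of the bay's rear wall, the fixed stop, 120 mm behind bay_mouth: the tray's leading end rests against it when home; axes as the preheater's.
- bolt (a joint): Steel bolt on a 24 mm high block left (+y) of the mouth. 0 m = drawn back, clear of the mouth; 0.050 m = fully across; moves along the preheater's -y, takes about 2.5 N, stays where left; starts within 5 mm of drawn back. Its bar (6 mm thick, z 27 to 35 mm) runs 3 mm in front of the face: it passes a tray that is home and strikes one standing out more than 3 mm.
- bolt_knob (a point): Top of the bolt's upright round knob (14 to 17 mm thick, z 28 to 64 mm above the bench), 40 mm in front of the preheater's face; drawn back it is 130 mm left of the preheater's middle; axes as the preheater's. Push it or pinch it.
- cutters: Blue-handled cutters, 113 mm long, lying flat; bystander; origin under its middle.
- syringe: White syringe, 109 mm long, lying; bystander; origin under its middle.
- driver_c: Blue-handled screwdriver, 176 mm long, lying; bystander; origin under its middle.
Not all that is in view belongs to the job. Of the things that look like the tray, the larger one is meant.

How it is judged:
On the way, in this order (a step that is already met when the one before it is completed fails the run):
1. the tray is home in the bay, the bolt still drawn back (x of tray in the frame of preheater between -0.0085 and -0.001 m and y of tray in the frame of preheater between -0.019 and 0.019 m and z of tray in the frame of preheater between 0.011 and 0.019 m and angle between the x axis of tray and the x axis of preheater, either way round below 0.06 rad and angle between tray's own z axis and vertical below 0.06 rad and value of joint bolt below 0.012 m), for 0.2 s.
2. the bolt is across, with the fingers off the tray (x of tray in the frame of preheater between -0.0085 and -0.001 m and y of tray in the frame of preheater between -0.019 and 0.019 m and z of tray in the frame of preheater between 0.011 and 0.019 m and angle between the x axis of tray and the x axis of preheater, either way round below 0.06 rad and angle between tray's own z axis and vertical below 0.06 rad and value of joint bolt above 0.043 m and contact force between the fingers and tray below 0.1 N), for 0.2 s.
At the end, for the whole second after the job is handed in: The tray lies level on the bay floor between the rails, within 3.5 mm of the stop (its origin 1 to 8.5 mm in front of the preheater's middle, at most 19 mm to a side, 11 to 19 mm above the bench, turned less than 0.06 rad), at rest and released, and the bolt is at least 43 mm across (x of tray in the frame of preheater between -0.0085 and -0.001 m and y of tray in the frame of preheater between -0.019 and 0.019 m and z of tray in the frame of preheater between 0.011 and 0.019 m and angle between the x axis of tray and the x axis of preheater, either way round below 0.06 rad and angle between tray's own z axis and vertical below 0.06 rad and value of joint bolt above 0.043 m and linear speed of tray below 0.01 m/s); the robot touches nothing.
It fails at once if the tray is pressed against the preheater, its rails or its bolt with more than 20 N (contact force between tray and preheater above 20 N).
It fails at once if a bystander is moved by more than 20 mm (distance of any of cutters, syringe, driver_c from where it was at the start of the episode above 0.02 m).
It also fails if it takes over 72 s, if anything falls off the work surface, if the arm or the gripper's body presses on something with over 40 N, if the wrist force passes 120 N, or if a joint passes its speed limit or range.

## Working session

There is one attempt and no reset: what is moved stays moved. The work goes in short steps, Python scripts to look and compute and a tool call to move; the robot and the scene stay as the last step left them, time stands still between calls to the robot, and variables do not carry over. Pictures are saved under pics/ and viewed, and the job is handed in when it is done.

Besides the shell and the picture viewer there is one more tool, called after "Call:" as name([rows], argument=value, ...), one row to a line, values as JSON. play_rows: Moves the arm, as the interface text tells. Its arguments: {"type":"object","properties":{"motion":{"type":"array","items":{"type":"array"}},"newtons":{"type":"number"}},"required":["motion"]}

```bash
mkdir -p pics; ls; cat > h.py <<'E'
import numpy as np, cv2
from cell import status, vision, env
def snap(n,f):
    d=vision.grab_frame(n); np.savez('pics/'+f+'.npz',**{k:np.array(v) for k,v in d.items()})
    cv2.imwrite('pics/'+f+'.png',d['img'][:,:,::-1]); return d
def load(f): return np.load('pics/'+f+'.npz')
def ray(d,u,v):
    K=np.array(d['intrinsics']);k1=float(d['k1'])
    xd=(u-K[0,2])/K[0,0]; yd=(v-K[1,2])/K[1,1]
    x,y=xd,yd
    for _ in range(20):
        s=1+k1*(x*x+y*y); x,y=xd/s,yd/s
    return x,y
def pt(d,u,v,z=None):
    """world point from depth, or intersect with plane z"""
    x,y=ray(d,u,v); T=np.array(d['cam_to_world'])
    dr=np.array([x,-y,-1.])
    if z is None:
        return T[:3,:3]@(dr*d['range_z'][int(round(v)),int(round(u))])+T[:3,3]
    w=T[:3,:3]@dr; t=(z-T[2,3])/w[2]; return T[:3,3]+t*w
def crop(f,u0,v0,u1,v1,s,o):
    im=cv2.imread('pics/'+f+'.png')[v0:v1,u0:u1]
    cv2.imwrite('pics/'+o+'.png',cv2.resize(im,None,fx=s,fy=s,interpolation=cv2.INTER_CUBIC))
E
python3 - <<'E'
from h import *
for n in ('side','top','wrist'): snap(n,n+'0')
print(status.state())
E
```

```text
pics
{'clock': 0.15, 'q': array([ 1.51172983e+00,  4.06858634e-02,  8.40586192e-02, -3.06108868e-04,
       -1.61550882e+00, -3.33691710e-01]), 'joint_velocities': array([ 0.00084033, -0.00280943,  0.0009388 ,  0.00185703, -0.00170845,
        0.00055894]), 'tau': array([-2.47217075e-03, -3.68612909e+01,  3.47687066e+01,  6.93607271e+00,
       -4.41854427e-03, -1.74811056e-06]), 'ee_pos': array([0.22950409, 0.5541034 , 0.23051753]), 'tcp_rot': array([ 9.80780596e-01, -1.95112661e-01, -5.97744367e-05,  6.84491319e-04]), 'ft_force': array([-0.1061292 ,  0.26109047,  0.21133097]), 'ft_torque': array([-0.00899618,  0.03723599, -0.05366905]), 'gripper_width': 0.9962672217658776}
```

View pics/side0.png

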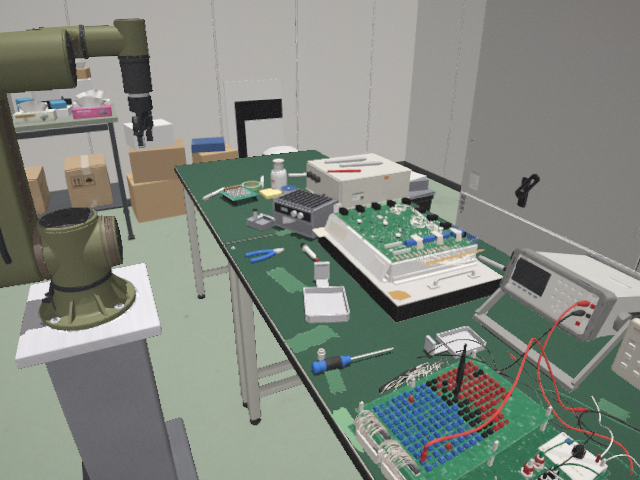

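View pics/top0.png

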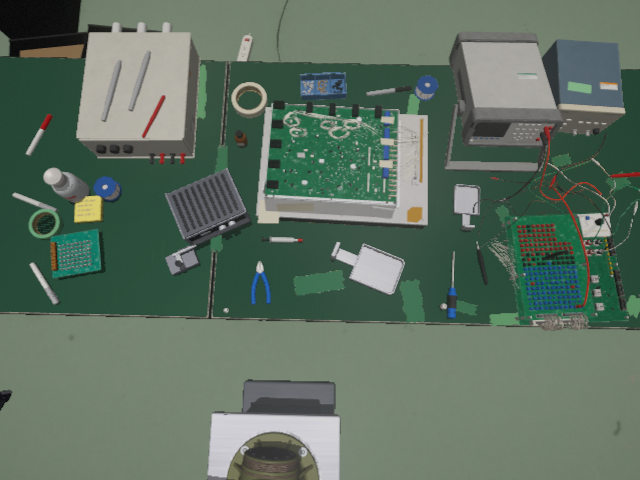

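View pics/wrist0.png

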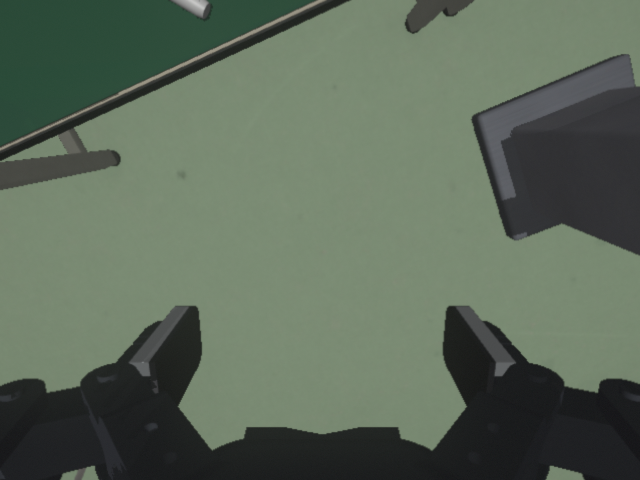

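```bash
python3 - <<'E'
from h import *
crop('top0',150,155,300,310,5,'c1')
crop('top0',310,220,420,310,6,'c2')
crop('side0',230,150,370,330,4,'c3')
d=load('top0')
print(d['intrinsics'],d['k1'],d['cam_to_world'])
for p in [(375,268),(338,255),(205,205),(183,260),(467,200),(455,298)]: print(p,pt(d,*p))
E
```

```text
[[443.27529037   0.         311.12396488]
 [  0.         443.27529037 239.70623778]
 [  0.           0.           1.        ]] 0.0007242816947546382 [[ 0.02543102  0.97560137 -0.21807163  0.33672727]
 [-0.99967521  0.02445724 -0.0071639  -0.0885802 ]
 [-0.00165568  0.21818298  0.97590647  1.16500934]
 [ 0.          0.          0.          1.        ]]
(375, 268) [ 0.52380192 -0.2509981   0.00352345]
(338, 255) [ 0.55525042 -0.15237967  0.00921059]
(205, 205) [0.65693786 0.18725065 0.10073591]
(183, 260) [0.52972071 0.25423354 0.01976694]
(467, 200) [ 0.71878542 -0.50436024  0.00210879]
(455, 298) [ 0.44800922 -0.45236747  0.02409473]
```

View pics/c1.png

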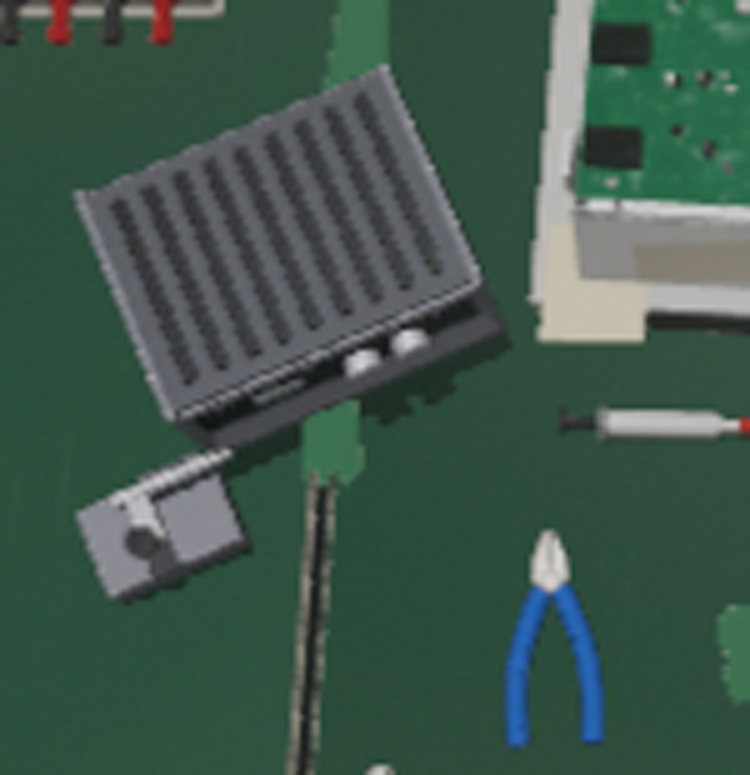

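View pics/c2.png

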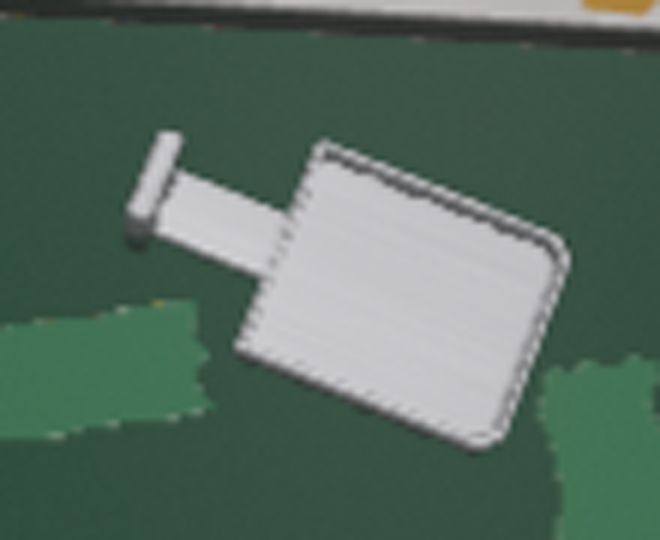

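View pics/c3.png

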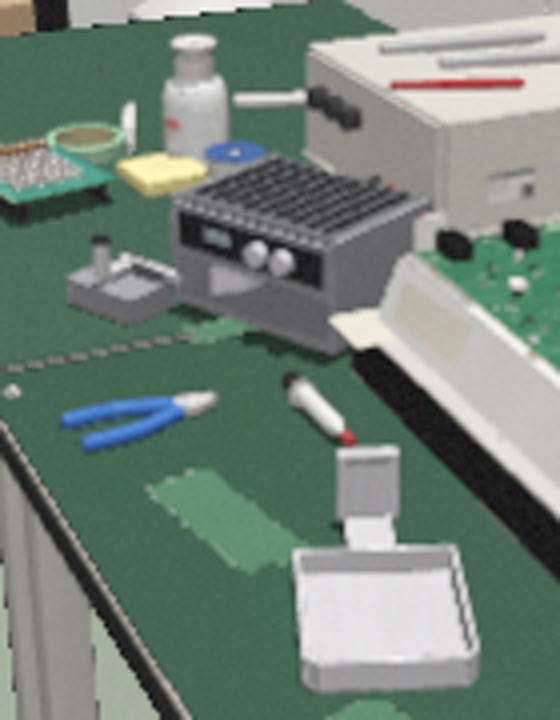

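```bash
python3 - <<'E'
from h import *
d=load('top0')
f=lambda c,s,o:(c[0]/s+o[0]-.4,c[1]/s+o[1]-.4)
print('pre')
P=[pt(d,*f(c,5,(150,155)),z=.103) for c in [(172,415),(480,283),(385,68),(80,195)]]
for p in P: print(p)
for i in range(4): print(np.linalg.norm(P[i]-P[(i+1)%4]), np.degrees(np.arctan2(*(P[(i+1)%4]-P[i])[1::-1])))
print(np.mean(P,0))
print('knob',pt(d,*f((143,540),5,(150,155)),z=.064), 'bar ends',pt(d,*f((112,500),5,(150,155)),z=.035),pt(d,*f((230,453),5,(150,155)),z=.035))
print('tray')
print('pull', [pt(d,*f(c,6,(310,220)),z=.055) for c in [(171,136),(138,210)]])
C=[pt(d,*f(c,6,(310,220)),z=.02) for c in [(322,143),(238,347),(480,448),(570,248)]]
for p in C: print(p)
print('in depth pull',pt(d,337,247))
E
```

```text
pre
[0.57151078 0.23180429 0.103     ]
[0.64269727 0.08425983 0.103     ]
[0.75524575 0.13922524 0.103     ]
[0.68363226 0.28806191 0.103     ]
0.1638196682353279 -64.24386001664297
0.12525316902359895 26.02953951241395
0.1651691452007882 115.69476087294333
0.12544379470340117 -153.35451820476723
[0.66327151 0.18583782 0.103     ]
knob [0.51533746 0.25248833 0.064     ] bar ends [0.5406168  0.27946524 0.035     ] [0.5670241 0.2202993 0.035    ]
tray
pull [array([ 0.57977667, -0.14970328,  0.055     ]), array([ 0.54728351, -0.13609371,  0.055     ])]
[ 0.58595318 -0.21811393  0.02      ]
[ 0.49470419 -0.18175435  0.02      ]
[ 0.45372896 -0.28585788  0.02      ]
[ 0.54179691 -0.32624677  0.02      ]
in depth pull [ 0.56765596 -0.14712736  0.05340059]
```

```bash
cat >> h.py <<'E'
from scipy.spatial.transform import Rotation as R
def st():
    s=status.state(); x=R.from_quat(s['tcp_rot']).as_matrix()
    print('t',round(s['clock'],2),'p',np.round(s['ee_pos'],4),'xyaw',round(np.degrees(np.arctan2(x[1,0],x[0,0])),2),'z',np.round(x[:,2],3),'q',np.round(s['q'],3),'F',np.round(s['ft_force'],2),'M',np.round(s['ft_torque'],3),'g',round(s['gripper_width'],3)); return s
def go(p,yaw=None):
    s=st(); x=R.from_quat(s['tcp_rot']).as_matrix()
    print('shift cm',np.round(x.T@(np.array(p)-s['ee_pos'])*100,2),'turn', None if yaw is None else round((-(yaw-np.degrees(np.arctan2(x[1,0],x[0,0])))+180)%360-180,2))
E
python3 - <<'E'
from h import *
d=load('wrist0'); T=d['cam_to_world']; s=st(); x=R.from_quat(s['tcp_rot']).as_matrix()
print(np.round(T,3)); print('cam in tool',np.round(x.T@(T[:3,3]-s['ee_pos']),3),'look',np.round(x.T@-T[:3,2],3),d['intrinsics'])
go([.45,.16,.30]); 
d=load('top0')
for p in [(257,303),(270,301),(260,263),(260,280),(265,239),(302,240)]: print(pt(d,*p))
E
```

```text
t 0.15 p [0.2295 0.5541 0.2305] xyaw -22.5 z [-0.    -0.001 -1.   ] q [ 1.512  0.041  0.084 -0.    -1.616 -0.334] F [-0.11  0.26  0.21] M [-0.009  0.037 -0.054] g 0.996
[[-0.383  0.888  0.254  0.295]
 [-0.924 -0.369 -0.104  0.528]
 [ 0.001 -0.275  0.962  0.373]
 [ 0.     0.     0.     1.   ]]
cam in tool [ 0.07  -0.001 -0.142] look [-0.275 -0.     0.962] [[408.64993474   0.         321.86396259]
 [  0.         408.64993474 240.03806897]
 [  0.           0.           1.        ]]
t 0.15 p [0.2295 0.5541 0.2305] xyaw -22.5 z [-0.    -0.001 -1.   ] q [ 1.512  0.041  0.084 -0.    -1.616 -0.334] F [-0.11  0.26  0.21] M [-0.009  0.037 -0.054] g 0.996
shift cm [35.46 27.98 -6.9 ] turn None
[ 4.24296129e-01  5.69245604e-02 -2.13561355e-04]
[0.42973124 0.02250237 0.00735585]
[0.52875179 0.05340876 0.00823624]
[ 0.4848362   0.05223915 -0.00098893]
[0.59276184 0.04265963 0.01406043]
[ 0.59265428 -0.05586796  0.01338544]
```

Call:
play_rows([
  [0.5,[3,2.5,-1],7],
  [0.5,[6,5,-2],14],
  [0.5,[9,7.5,-3],21],
  [0.5,[12,10,-4],28],
  [0.5,[15,12.5,-5],35],
  [0.5,[18,15,-6],42],
  [0.5,[21,17.5,-7],49],
  [0.5,[24,20,-8],56],
  [0.5,[27,22.5,-9],63],
  [0.5,[30,25,-10],70],
  [0.5,[33,27,-10],77],
  [0.5,[36,28.5,-10],84],
])

```text
clock: 1.15
ee_pos: [0.4536, 0.151, 0.3324]
tcp_rot: [-0.596, 0.803, -0.0, 0.001]
ft_force: [0.8, 1.6, 0.5]
gripper_width: 0.501
```

```bash
python3 - <<'E'
from h import *
go([.47,.16,.33],157.5)
E
```

```text
t 1.15 p [0.4536 0.151  0.3324] xyaw -106.86 z [ 0.002  0.    -1.   ] q [ 7.460e-01 -2.500e-01  3.000e-03  1.000e-03 -1.821e+00 -1.040e+00] F [0.78 1.63 0.46] M [ 0.113 -0.083  0.005] g 0.501
shift cm [-1.34 -1.31  0.24] turn 95.64
```

Call:
play_rows([
  [0.5,[-0.5,-0.5,0],7],
  [0.5,[-1,-1,0],14],
  [0.5,[-1,-1,0],21],
  [0.5,[-1,-1,0],28],
  [0.5,[-1,-1,0],35],
  [0.5,[-1,-1,0],42],
  [0.5,[-1,-1,0],49],
  [0.5,[-1,-1,0],56],
  [0.5,[-1,-1,0],63],
  [0.5,[-1,-1,0],70],
  [0.5,[-1,-1,0],77],
  [0.5,[-1,-1,0],84],
])

```text
clock: 2.15
ee_pos: [0.466, 0.1577, 0.3321]
tcp_rot: [0.098, 0.995, 0.0, 0.001]
ft_force: [-0.1, -0.4, 0.2]
gripper_width: 0.496
```

```bash
python3 - <<'E'
from h import *
st(); snap('wrist','w1'); go([.55,-.14,.16],158)
E
```

```text
t 2.15 p [0.466  0.1577 0.3321] xyaw 168.79 z [ 0.001  0.    -1.   ] q [ 7.380e-01 -2.130e-01  3.300e-02  1.000e-03 -1.815e+00 -2.504e+00] F [-0.12 -0.39  0.18] M [-0.059 -0.033 -0.043] g 0.496
t 2.2 p [0.466  0.1577 0.3322] xyaw 168.38 z [ 0.001  0.    -1.   ] q [ 7.380e-01 -2.130e-01  3.300e-02  1.000e-03 -1.815e+00 -2.511e+00] F [0.67 0.32 0.06] M [0.013 0.004 0.011] g 0.504
shift cm [-14.21 -27.47  17.22] turn 10.38
```

View pics/w1.png

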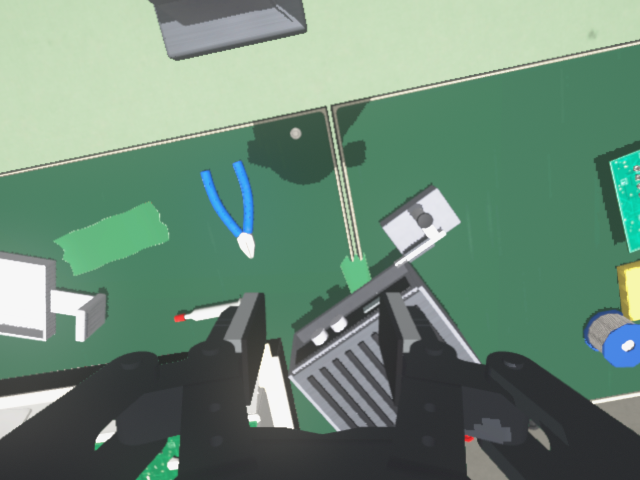

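```bash
python3 - <<'E'
from h import *
crop('w1',270,170,480,390,3.6,'c4')
crop('w1',40,270,140,350,7,'c5')
E
```

```text
(no output)
```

View pics/c4.png

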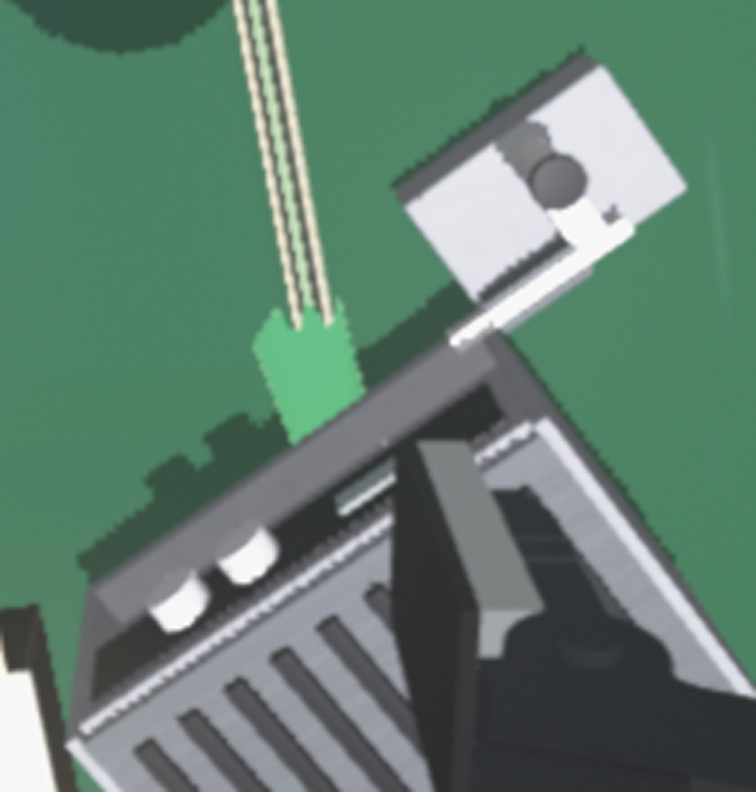

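View pics/c5.png

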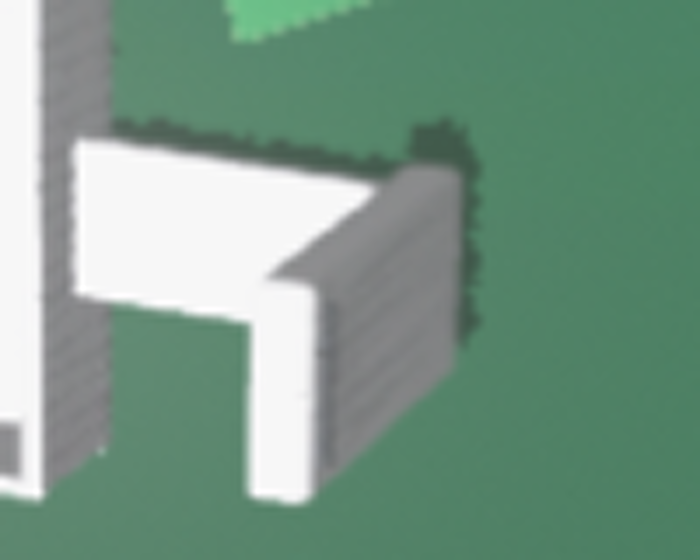

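```bash
python3 - <<'E'
from h import *
d=load('w1')
def c4(u,v): return u/3.6+270-.4, v/3.6+170-.4
# depth points: front face band
pts=[]
for u in range(285,420):
  for v in range(250,375):
    if d['range_z'][v,u]>0:
      p=pt(d,u,v); pts.append(p)
pts=np.array(pts)
e=np.radians(25.8); ex=np.array([np.cos(e),np.sin(e)]); ey=np.array([-ex[1],ex[0]])
c=np.array([.663,.186]); L=(pts[:,:2]-c)@np.c_[ex,ey]
m=(abs(L[:,0]+.065)<.008)&(pts[:,2]>.03)&(pts[:,2]<.097)&(abs(L[:,1])<.083)
print(m.sum())
for it in range(5):
  A=np.c_[L[m,1],np.ones(m.sum())]; k,_,_,_=np.linalg.lstsq(A,L[m,0],rcond=None)
  r=L[:,0]-L[:,1]*k[0]-k[1]; m&=abs(r)<.003
print(m.sum(),'x=',k[1],'slope',k[0],np.std(r[m]), 'yaw',25.8-np.degrees(np.arctan(k[0])))
for z0 in np.arange(.0,.11,.01):
  mm=m&(abs(pts[:,2]-z0)<.005); 
  if mm.sum()>5: print(round(z0,3),mm.sum(),np.round(np.mean(r[mm]),4), L[mm,1].min(),L[mm,1].max())
# edges
def seg(a,b,z):
  p,q=pt(d,*c4(*a),z=z),pt(d,*c4(*b),z=z); print(np.round(p,4),np.round(q,4),np.degrees(np.arctan2(*(q-p)[1::-1]))-90, (p[:2]-c)@np.c_[ex,ey],(q[:2]-c)@np.c_[ex,ey])
print('block edges');seg((405,205),(605,68),.024); seg((480,298),(686,188),.024)
print('bar');seg((455,343),(632,228),.035)
print('top front edge');seg((72,742),(548,420),.103)
print('face base?');seg((90,595),(500,340),.015)
print('knob',pt(d,*c4(558,180),z=.064))
f=lambda c:(c[0]/7+40-.4,c[1]/7+270-.4)
print('pull top corners', *[pt(d,*f(q),z=.055) for q in [(268,280),(318,287),(312,500),(250,497)]])
E
```

```text
2932
2232 x= -0.06263657802113631 slope -0.010151286509778278 0.0010365424422749344 yaw 26.381605896292765
0.03 11 -0.0 -0.08070847673134823 0.08105911324134364
0.04 13 0.0008 -0.08160796201572554 -0.07633432555371507
0.05 171 0.001 -0.08123039180644967 0.08298334449885672
0.06 289 -0.0001 -0.08115862784415497 0.08276990545364529
0.07 365 -0.0006 -0.08104656174296601 0.08297304155642493
0.08 530 -0.0007 -0.08130239770681096 0.08291592169198748
0.09 777 0.0005 -0.08079706862817963 0.08288562529203353
0.1 76 0.0015 -0.0805469945314041 0.08229360502021953
block edges
[0.5225 0.2173 0.024 ] [0.4916 0.2842 0.024 ] 24.754779144170953 [-0.11289689  0.0892985 ] [-0.11155237  0.16299304]
[0.5576 0.2361 0.024 ] [0.5343 0.3046 0.024 ] 18.79233014737403 [-0.07308077  0.09096678] [-0.06424778  0.16282619]
bar
[0.567  0.2247 0.035 ] [0.5404 0.2837 0.035 ] 24.224117518615486 [-0.06962385  0.07659831] [-0.06784212  0.14136203]
top front edge
[0.6404 0.0897 0.103 ] [0.5677 0.238  0.103 ] 26.104881498206836 [-0.06228904 -0.0768331 ] [-0.06316745  0.08824326]
face base?
[0.6417 0.0891 0.015 ] [0.5765 0.2418 0.015 ] 23.10505094656044 [-0.06140401 -0.07799207] [-0.05359661  0.08787426]
knob [0.51275052 0.25724596 0.064     ]
pull top corners [ 0.54210905 -0.13414103  0.055     ] [ 0.54483275 -0.12681138  0.055     ] [ 0.58074618 -0.14098693  0.055     ] [ 0.57823195 -0.15062624  0.055     ]
```

Call:
play_rows([
  [0.8,[-1.4,-2.7,1.3],1],
  [0.8,[-2.8,-5.4,2.6],2],
  [0.8,[-4.2,-8.1,3.9],3],
  [0.8,[-5.6,-10.8,5.2],4],
  [0.8,[-7,-13.5,6.5],5],
  [0.8,[-8.4,-16.2,7.8],6],
  [0.8,[-9.8,-18.9,9.1],7],
  [0.8,[-11.2,-21.6,10.4],8],
  [0.8,[-12.6,-24.3,11.7],9],
  [0.8,[-14,-27,13],10.5],
  [0.8,[-14.4,-27.5,13],10.5],
  [0.8,[-14.4,-27.5,13],10.5],
])

```text
clock: 3.2
ee_pos: [0.5513, -0.1424, 0.2004]
tcp_rot: [0.192, 0.981, -0.0, -0.001]
ft_force: [-0.0, 0.1, 0.5]
gripper_width: 0.799
```

```bash
python3 - <<'E'
from h import *
st(); snap('wrist','w2')
E
```

```text
t 3.2 p [ 0.5513 -0.1424  0.2004] xyaw 157.84 z [-0.002  0.    -1.   ] q [ 0.099 -0.041 -0.052 -0.    -1.561 -2.057] F [-0.    0.14  0.52] M [0.005 0.004 0.018] g 0.799
```

View pics/w2.png

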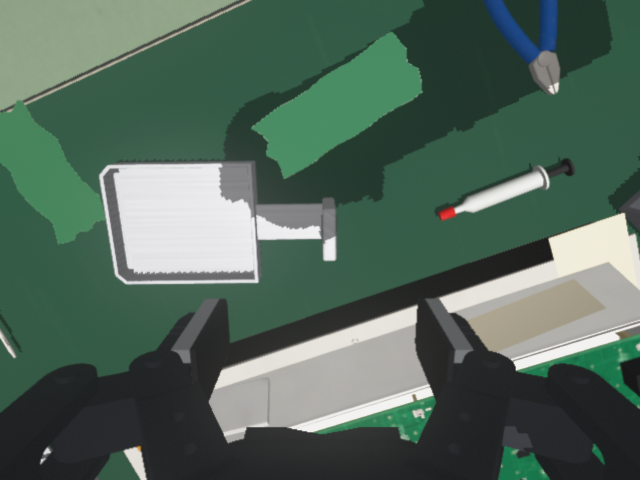

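```bash
python3 - <<'E'
from h import *
crop('w2',230,180,360,290,6,'c6')
E
```

```text
(no output)
```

View pics/c6.png

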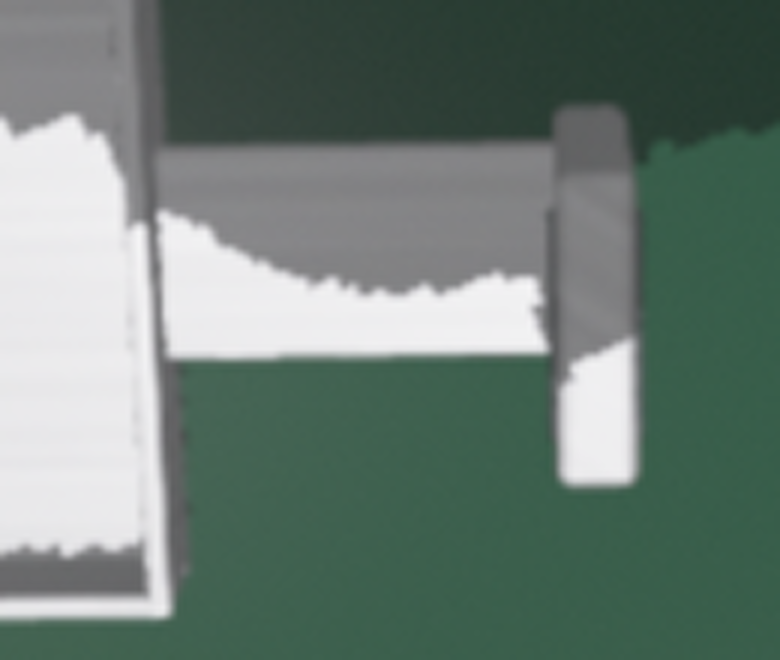

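```bash
python3 - <<'E'
from h import *
d=load('w2')
f=lambda c:(c[0]/6+230-.4,c[1]/6+180-.4)
Q=[pt(d,*f(q),z=.055) for q in [(557,173),(634,173),(637,486),(560,486)]]
for q in Q: print(q)
c=np.mean(Q,0); print(c, np.linalg.norm(Q[0]-Q[1]),np.linalg.norm(Q[1]-Q[2]))
print('dir',np.degrees(np.arctan2(*(Q[2]-Q[1])[1::-1])),np.degrees(np.arctan2(*(Q[3]-Q[0])[1::-1])))
# strip edge dir
a,b=pt(d,*f((168,357)),z=.01),pt(d,*f((548,353)),z=.01); print('strip',np.degrees(np.arctan2(*(a-b)[1::-1])))
a,b=pt(d,110.,160,z=.02),pt(d,252,161,z=.02); print(np.degrees(np.arctan2(*(a-b)[1::-1])))
print(pt(d,329.,235))
go([c[0],c[1],.03])
E
```

```text
[ 0.54173799 -0.137139    0.055     ]
[ 0.54521011 -0.12862722  0.055     ]
[ 0.58194909 -0.14283666  0.055     ]
[ 0.57835108 -0.15165996  0.055     ]
[ 0.56181207 -0.14006571  0.055     ] 0.0091927202739532 0.039391132110843864
dir -21.144845282352 -21.633553879381026
strip -111.56140755533922
-112.51146354355991
[ 0.56204122 -0.14022273  0.05403184]
t 3.25 p [ 0.5516 -0.1413  0.2016] xyaw 157.89 z [-0.  0. -1.] q [ 0.101 -0.042 -0.051 -0.    -1.562 -2.058] F [-0.37 -0.51  0.09] M [-0.024 -0.01   0.013] g 0.801
shift cm [-0.9   0.5  17.16] turn None
```

Call:
play_rows([
  [0.6,[-0.9,0.5,3],0],
  [0.6,[-0.9,0.5,6],0],
  [0.6,[-0.9,0.5,9],0],
  [0.6,[-0.9,0.5,12],0],
  [0.6,[-0.9,0.5,14],-0.4],
  [0.6,[-0.9,0.5,15.5],-0.4],
  [0.6,[-0.9,0.5,17],-0.4],
  [0.6,[-0.9,0.5,17.9],-0.4],
  [0.6,[-0.9,0.5,17.9],-0.4],
  [0.6,[-0.9,0.5,17.9],-0.4],
], newtons=40)

```text
clock: 4.08
ee_pos: [0.5622, -0.1394, 0.0234]
tcp_rot: [0.187, 0.982, 0.0, 0.0]
ft_force: [0.5, -0.3, 1.0]
gripper_width: 0.599
```

Call:
play_rows([
  [0.4,[0,0,0],0],
  [0.3,[0,0,0],0],
  [0.2,[0,0,0],0],
  [0.1,[0,0,0],0],
  [0,[0,0,0],0],
  [0,[0,0,0],0],
  [0,[0,0,0],0],
  [0,[0,0,0],0],
  [0,[0,0,0],0],
], newtons=40)

```text
clock: 4.83
ee_pos: [0.5627, -0.1394, 0.0244]
tcp_rot: [0.187, 0.982, -0.0, 0.001]
ft_force: [-0.9, 1.8, 5.5]
gripper_width: 0.109
```

```bash
python3 - <<'E'
from h import *
st(); snap('wrist','w3')
E
```

```text
t 4.83 p [ 0.5627 -0.1394  0.0244] xyaw 158.41 z [ 0.002 -0.    -1.   ] q [ 1.030e-01  6.000e-02 -2.760e-01  1.000e-03 -1.232e+00 -2.051e+00] F [-0.9   1.85  5.48] M [0.276 0.423 0.028] g 0.109
```

View pics/w3.png

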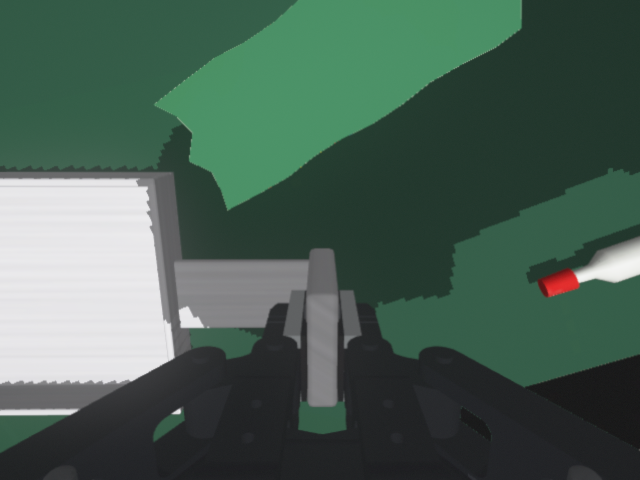

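Call:
play_rows([
  [0,[0,0,-0.5],0],
  [0,[0,0,-1],0],
  [0,[0,0,-2],0],
  [0,[0,0,-3.5],0],
  [0,[0,0,-5],0],
  [0,[0,0,-7],0],
  [0,[0,0,-9],0],
  [0,[0,0,-11],0],
  [0,[0,0,-13],0],
  [0,[0,0,-14],0],
  [0,[0,0,-14],0],
  [0,[0,0,-14],0],
], newtons=60)

```text
clock: 5.88
ee_pos: [0.5624, -0.1391, 0.1641]
tcp_rot: [0.187, 0.982, 0.0, 0.001]
ft_force: [-0.5, 1.0, -2.3]
gripper_width: 0.1
```

```bash
python3 - <<'E'
from h import *
st(); snap('wrist','w4'); snap('side','s4')
d=load('top0')
P=np.array([pt(d,u,v) for u in range(150,440,2) for v in range(60,320,2) if d['range_z'][v,u]>0])
for lo,hi in [(-.35,-.2),(-.2,-.05),(-.05,.05),(.05,.1)]:
  for xl in (.4,.5,.6,.65,.7,.75): 
    m=(P[:,1]>lo)&(P[:,1]<hi)&(P[:,0]>xl)&(P[:,0]<xl+.05); print(lo,xl,round(P[m,2].max(),3) if m.any() else None,end='; ')
go([.42,.065,.165],-64)
E
```

```text
t 5.88 p [ 0.5624 -0.1391  0.1641] xyaw 158.4 z [ 0.002  0.    -1.   ] q [ 0.103 -0.014 -0.091 -0.    -1.491 -2.051] F [-0.45  0.96 -2.32] M [ 0.15  -0.025 -0.008] g 0.1
-0.35 0.4 0.006; -0.35 0.5 0.023; -0.35 0.6 0.074; -0.35 0.65 0.107; -0.35 0.7 0.137; -0.35 0.75 0.14; -0.2 0.4 0.007; -0.2 0.5 0.054; -0.2 0.6 0.052; -0.2 0.65 0.106; -0.2 0.7 0.113; -0.2 0.75 0.115; -0.05 0.4 0.013; -0.05 0.5 0.012; -0.05 0.6 0.055; -0.05 0.65 0.123; -0.05 0.7 0.13; -0.05 0.75 0.122; 0.05 0.4 0.016; 0.05 0.5 0.014; 0.05 0.6 0.101; 0.05 0.65 0.104; 0.05 0.7 0.051; 0.05 0.75 0.052; t 5.98 p [ 0.5617 -0.1391  0.1625] xyaw 158.4 z [-0.001  0.    -1.   ] q [ 0.103 -0.013 -0.093 -0.    -1.491 -2.051] F [ 0.73  0.29 -2.72] M [ 0.092 -0.041  0.026] g 0.106
shift cm [20.69 13.76 -0.24] turn -137.6
```

View pics/w4.png

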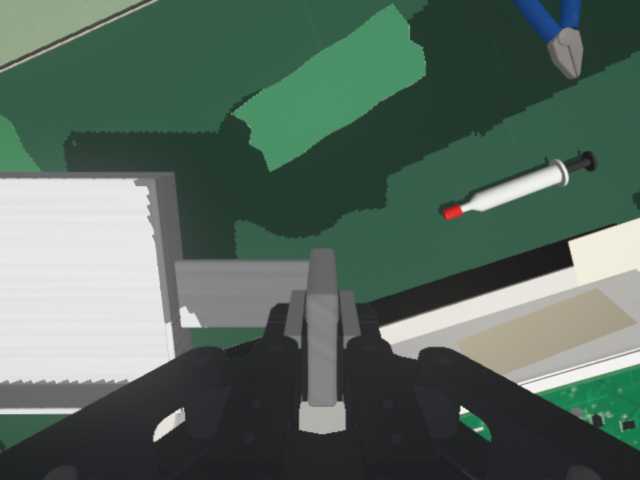

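View pics/s4.png

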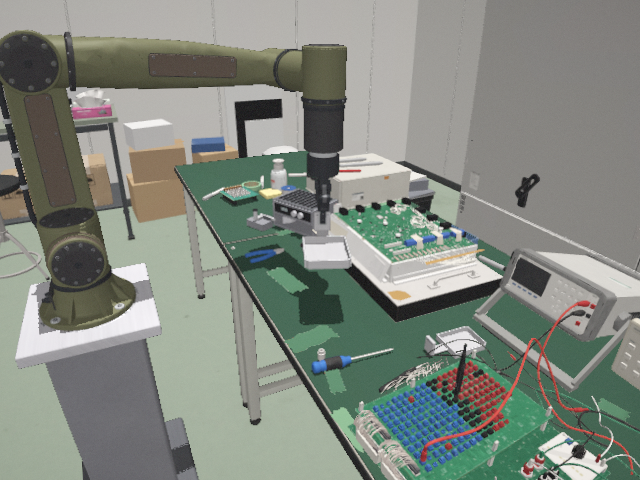

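Call:
play_rows([
  [0,[1.5,1,-0.5],-3],
  [0,[4,2.6,-1],-8],
  [0,[6.5,4.3,-1],-15],
  [0,[9,6,-1],-22],
  [0,[11.5,7.7,-1],-29],
  [0,[14,9.3,-1],-36],
  [0,[16.5,11,-1],-43],
  [0,[18.5,12.3,-1],-50],
  [0,[20,13.3,-1],-57],
  [0,[20.7,13.8,-1],-64],
  [0,[20.7,13.8,-1],-71],
  [0,[20.7,13.8,-1],-77],
])

```text
clock: 6.98
ee_pos: [0.4192, 0.0658, 0.1713]
tcp_rot: [-0.468, 0.884, 0.0, -0.001]
ft_force: [-0.3, -0.9, -2.5]
gripper_width: 0.11
```

```bash
python3 - <<'E'
from h import *
go([.42,.065,.165],-64)
E
```

```text
t 6.98 p [0.4192 0.0658 0.1713] xyaw -124.15 z [-0.002 -0.    -1.   ] q [ 6.360e-01 -4.510e-01 -4.430e-01 -1.000e-03 -1.581e+00 -1.232e+00] F [-0.26 -0.92 -2.51] M [ 0.044  0.071 -0.017] g 0.11
shift cm [ 0.02 -0.12  0.63] turn -60.15
```

Call:
play_rows([
  [0,[0,0,0],-5],
  [0,[0,0,0],-11],
  [0,[0,0,0],-17],
  [0,[0,0,0],-23],
  [0,[0,0,0],-29],
  [0,[0,0,0],-35],
  [0,[0,0,0],-41],
  [0,[0,0,0],-47],
  [0,[0,0,0],-53],
  [0,[0,0,0],-57],
  [0,[0,0,0],-60],
  [0,[0,0,0],-60],
])

```text
clock: 7.98
ee_pos: [0.4186, 0.0656, 0.1698]
tcp_rot: [0.848, -0.53, -0.002, 0.002]
ft_force: [-0.6, 0.1, -1.3]
gripper_width: 0.108
```

```bash
python3 - <<'E'
from h import *
st(); snap('wrist','w5'); snap('top','t5')
crop('t5',150,160,310,320,4.5,'c7')
E
```

```text
t 7.98 p [0.4186 0.0656 0.1698] xyaw -64.04 z [-0.005 -0.002 -1.   ] q [ 6.360e-01 -4.500e-01 -4.450e-01 -1.000e-03 -1.581e+00 -1.830e-01] F [-0.62  0.05 -1.3 ] M [-0.056  0.075 -0.057] g 0.108
```

View pics/w5.png

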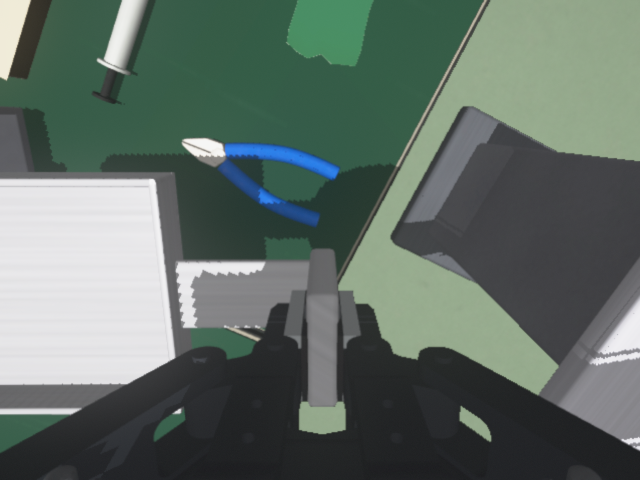

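View pics/c7.png

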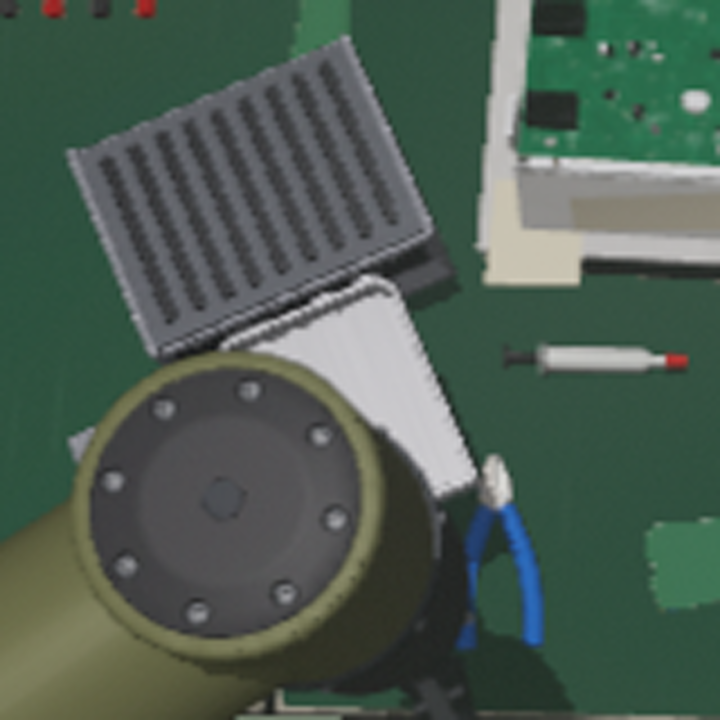

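```bash
python3 - <<'E'
from h import *
d=load('t5')
f=lambda c:(c[0]/4.5+150-.4,c[1]/4.5+160-.4)
def seg(a,b,z):
  p,q=pt(d,*f(a),z=z),pt(d,*f(b),z=z); print(np.round(p,4),np.round(q,4),np.degrees(np.arctan2(*(p-q)[1::-1])))
rim=.1698-.0244+.02
seg((395,298),(475,478),rim); seg((225,343),(370,283),rim)
seg((348,38),(432,232),.103); seg((70,152),(155,355),.103); seg((155,355),(432,232),.103); seg((70,152),(348,38),.103)
e=np.radians(26); ex=np.array([np.cos(e),np.sin(e)]); ey=np.array([-ex[1],ex[0]])
F=np.array([.663,.186])-.065*ex+.001*ey; print('face',F)
p=F-.200*ex; go([p[0],p[1],.049],-64)
E
```

```text
[0.5889 0.0912 0.1654] [0.4959 0.0448 0.1654] 26.49109371615436
[0.5628 0.1772 0.1654] [0.5966 0.1046 0.1654] 114.93970634289403
[0.7557 0.1384 0.103 ] [0.6428 0.0843 0.103 ] 25.6235207351595
[0.6842 0.2892 0.103 ] [0.5693 0.2315 0.103 ] 26.677650631717125
[0.5693 0.2315 0.103 ] [0.6428 0.0843 0.103 ] 116.54001180512678
[0.6842 0.2892 0.103 ] [0.7557 0.1384 0.103 ] 115.36204700734658
face [0.60414002 0.15840467]
t 8.08 p [0.4188 0.0656 0.1702] xyaw -64.25 z [-0.004 -0.002 -1.   ] q [ 6.360e-01 -4.500e-01 -4.440e-01 -1.000e-03 -1.581e+00 -1.870e-01] F [-0.2  -0.06 -1.96] M [-0.047  0.1    0.016] g 0.104
shift cm [-0.21 -0.78 12.12] turn -0.25
```

Call:
play_rows([
  [0,[-0.2,0.3,1],-0.2],
  [0,[-0.2,0.3,2.5],-0.2],
  [0,[-0.2,0.3,4.5],-0.2],
  [0,[-0.2,0.3,6.5],-0.2],
  [0,[-0.2,0.3,8.5],-0.2],
  [0,[-0.2,0.3,10],-0.2],
  [0,[-0.2,0.3,11],-0.2],
  [0,[-0.2,0.3,11.8],-0.2],
  [0,[-0.2,0.3,12.1],-0.2],
  [0,[-0.2,0.3,12.1],-0.2],
  [0,[-0.2,0.3,12.1],-0.2],
])

```text
clock: 9.0
ee_pos: [0.4152, 0.066, 0.05]
tcp_rot: [0.848, -0.53, -0.001, 0.001]
ft_force: [0.3, -0.4, -1.3]
gripper_width: 0.102
```

```bash
python3 - <<'E'
from h import *
go([.4243,.0707,.047],-64); snap('side','s6'); snap('wrist','w6')
crop('s6',220,140,380,280,5,'c8')
E
```

```text
t 9.0 p [0.4152 0.066  0.05  ] xyaw -64.06 z [-0.003 -0.001 -1.   ] q [ 6.430e-01 -4.250e-01 -6.470e-01 -1.000e-03 -1.352e+00 -1.900e-01] F [ 0.28 -0.36 -1.27] M [-0.052  0.092 -0.039] g 0.102
shift cm [-0.02 -1.03  0.3 ] turn -0.06
```

View pics/c8.png

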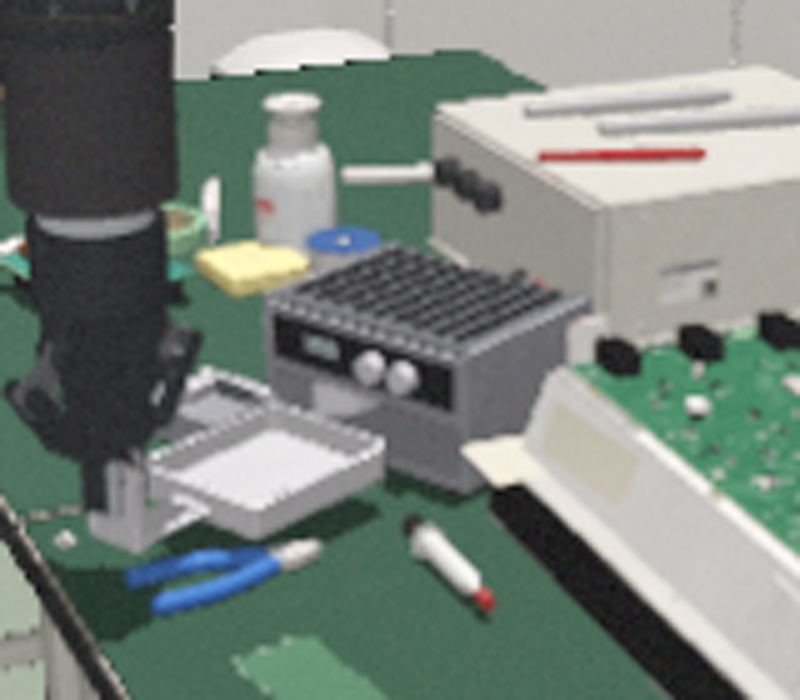

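View pics/w6.png

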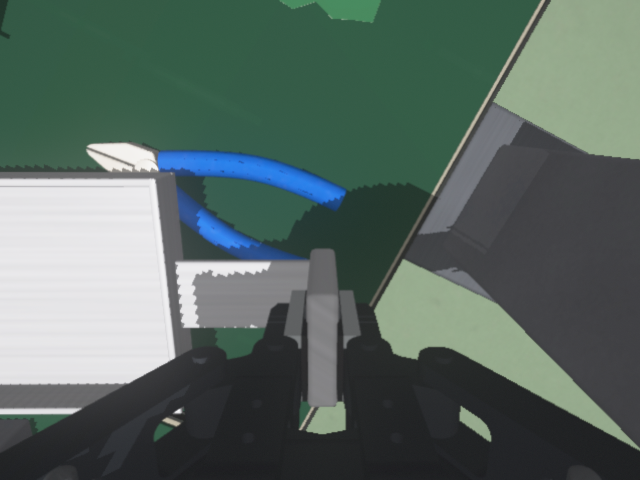

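```bash
python3 - <<'E'
from h import *
d=load('s6')
f=lambda c:(c[0]/5+220-.4,c[1]/5+140-.4)
for n,c in [('front wall face',(370,460)),('front wall',(280,510)),('side near back',(160,482)),('floor near front',(300,450)),('floor mid',(220,485)),('floor far',(270,440)),('floor left',(185,480)),('below panel',(340,395)),('below',(400,430))]: print(n,np.round(pt(d,*f(c)),4))
d=load('w6')
for c in [(20,200),(20,380),(100,200),(100,380),(145,200),(145,370),(60,300),(140,300)]: print(c,np.round(pt(d,*c),4))
E
```

```text
front wall face [0.5778 0.0886 0.0408]
front wall [0.508  0.0574 0.0355]
side near back [0.4539 0.1148 0.0394]
floor near front [0.5539 0.1451 0.0285]
floor mid [0.4919 0.1178 0.0285]
floor far [0.5398 0.1604 0.0317]
floor left [0.4645 0.0987 0.0456]
below panel [0.6094 0.2164 0.028 ]
below [0.6332 0.1721 0.0164]
(20, 200) [0.5433 0.0847 0.0278]
(20, 380) [0.5214 0.1669 0.0283]
(100, 200) [0.5144 0.0707 0.0278]
(100, 380) [0.4887 0.1516 0.028 ]
(145, 200) [0.4982 0.0629 0.0273]
(145, 370) [0.4719 0.1379 0.0277]
(60, 300) [0.5168 0.121  0.0272]
(140, 300) [0.4855 0.1057 0.0277]
```

Call:
play_rows([
  [0,[0,-0.3,0.2],0],
  [0,[0,-0.8,0.5],0],
  [0,[0,-1.4,0.5],0],
  [0,[0,-2,0.5],0],
  [0,[0,-2.6,0.5],0],
  [0,[0,-3.2,0.5],0],
  [0,[0,-3.8,0.5],0],
  [0,[0,-4.3,0.5],0],
  [0,[0,-4.7,0.5],0],
  [0,[0,-5,0.5],0],
  [0,[0,-5,0.5],0],
  [0,[0,-5,0.5],0],
])

```text
clock: 10.1
ee_pos: [0.4602, 0.088, 0.045]
tcp_rot: [0.848, -0.53, -0.001, 0.001]
ft_force: [-0.3, -0.5, -2.0]
gripper_width: 0.108
```

```bash
cat >> h.py <<'E'
e=np.radians(26.05); EX=np.array([np.cos(e),np.sin(e)]); EY=np.array([-EX[1],EX[0]])
FC=np.array([.6041,.1584])
def bay():
    s=st(); p=s['ee_pos'][:2]-FC; f=s['ft_force'][:2]
    print('bay: lead %.1f mm  y %.1f mm   Fx %.2f Fy %.2f Fz %.2f Mz %.3f'%((p@EX+.18)*1e3,p@EY*1e3,f@EX,f@EY,s['ft_force'][2],s['ft_torque'][2]))
E
python3 - <<'E'
from h import *
bay(); bay()
snap('side','s7'); crop('s7',220,140,380,280,5,'c9'); bay()
E
```

```text
t 10.1 p [0.4602 0.088  0.045 ] xyaw -64.06 z [-0.003 -0.001 -1.   ] q [ 6.210e-01 -2.650e-01 -5.360e-01 -1.000e-03 -1.302e+00 -1.680e-01] F [-0.27 -0.46 -2.03] M [-0.062  0.186 -0.013] g 0.108
bay: lead 19.8 mm  y -0.0 mm   Fx -0.45 Fy -0.29 Fz -2.03 Mz -0.013
t 10.1 p [0.4602 0.088  0.045 ] xyaw -64.06 z [-0.003 -0.001 -1.   ] q [ 6.210e-01 -2.650e-01 -5.360e-01 -1.000e-03 -1.302e+00 -1.680e-01] F [-0.27 -0.46 -2.03] M [-0.062  0.186 -0.013] g 0.108
bay: lead 19.8 mm  y -0.0 mm   Fx -0.45 Fy -0.29 Fz -2.03 Mz -0.013
t 10.15 p [0.4601 0.088  0.045 ] xyaw -64.06 z [-0.003 -0.001 -1.   ] q [ 6.210e-01 -2.650e-01 -5.370e-01 -1.000e-03 -1.302e+00 -1.680e-01] F [ 0.14 -0.84 -2.03] M [-0.051  0.062 -0.008] g 0.104
bay: lead 19.7 mm  y -0.0 mm   Fx -0.24 Fy -0.82 Fz -2.03 Mz -0.008
```

View pics/c9.png

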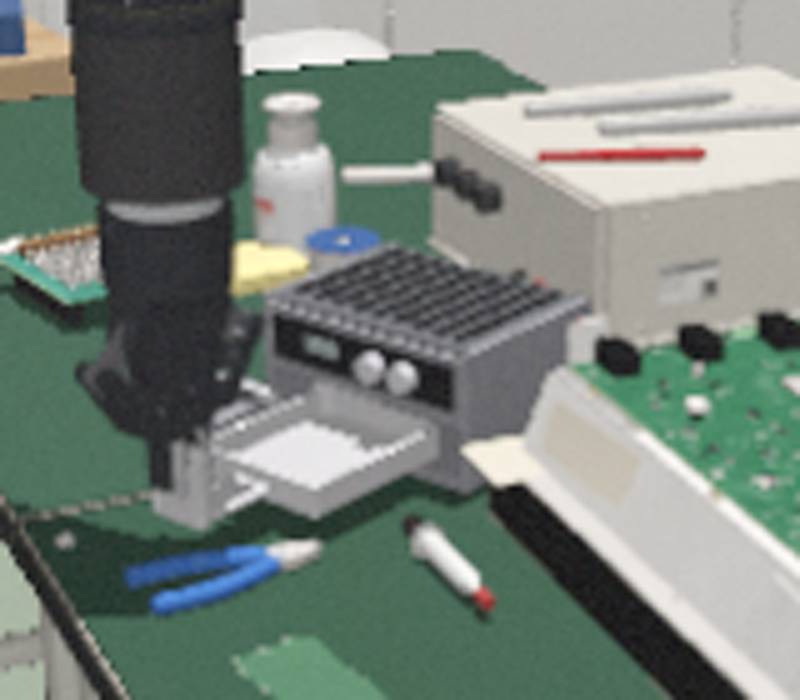

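Call:
play_rows([
  [0,[0,-0.1,0.1],0],
  [0,[0,-0.2,0.2],0],
  [0,[0,-0.3,0.25],0],
  [0,[0,-0.4,0.25],0],
  [0,[0,-0.5,0.25],0],
  [0,[0,-0.6,0.25],0],
  [0,[0,-0.7,0.25],0],
  [0,[0,-0.7,0.25],0],
])

```text
clock: 10.82
ee_pos: [0.4665, 0.0911, 0.0425]
tcp_rot: [0.848, -0.53, -0.001, 0.001]
ft_force: [-0.5, -0.3, -2.0]
gripper_width: 0.105
```

```bash
python3 - <<'E'
from h import *
bay()
E
```

```text
t 10.82 p [0.4665 0.0911 0.0425] xyaw -64.05 z [-0.003 -0.001 -1.   ] q [ 6.180e-01 -2.420e-01 -5.230e-01 -1.000e-03 -1.293e+00 -1.650e-01] F [-0.52 -0.29 -2.04] M [-0.125  0.126  0.064] g 0.105
bay: lead 26.9 mm  y -0.0 mm   Fx -0.59 Fy -0.03 Fz -2.04 Mz 0.064
```

Call:
play_rows([
  [0,[0,-0.1,0],0],
  [0,[0,-0.2,0],0],
  [0,[0,-0.3,0],0],
  [0,[0,-0.3,0],0],
])

```text
clock: 11.15
ee_pos: [0.4694, 0.0925, 0.0425]
tcp_rot: [0.848, -0.53, -0.001, 0.001]
ft_force: [-0.1, 0.2, -2.6]
gripper_width: 0.108
```

```bash
python3 - <<'E'
from h import *
bay()
E
```

```text
t 11.15 p [0.4694 0.0925 0.0425] xyaw -64.06 z [-0.003 -0.001 -1.   ] q [ 6.170e-01 -2.330e-01 -5.150e-01 -1.000e-03 -1.291e+00 -1.640e-01] F [-0.09  0.23 -2.56] M [-0.099  0.16  -0.02 ] g 0.108
bay: lead 30.0 mm  y -0.0 mm   Fx 0.02 Fy 0.25 Fz -2.56 Mz -0.020
```

Call:
play_rows([
  [0,[0,-0.06,0],0],
  [0,[0,-0.12,0],0],
  [0,[0,-0.18,0],0],
  [0,[0,-0.2,0],0],
  [0,[0,-0.2,0],0],
])

```text
clock: 11.57
ee_pos: [0.4712, 0.0934, 0.0425]
tcp_rot: [0.848, -0.53, -0.001, 0.001]
ft_force: [-0.1, -0.8, -1.5]
gripper_width: 0.105
```

Call:
play_rows([
  [0,[0,-0.06,0],0],
  [0,[0,-0.12,0],0],
  [0,[0,-0.18,0],0],
  [0,[0,-0.2,0],0],
])

```text
clock: 11.9
ee_pos: [0.4731, 0.0943, 0.0425]
tcp_rot: [0.848, -0.53, -0.001, 0.001]
ft_force: [-0.2, -1.1, -1.4]
gripper_width: 0.106
```

```bash
python3 - <<'E'
from h import *
bay()
E
```

```text
t 11.9 p [0.4731 0.0943 0.0425] xyaw -64.05 z [-0.003 -0.001 -1.   ] q [ 6.160e-01 -2.210e-01 -5.050e-01 -1.000e-03 -1.289e+00 -1.630e-01] F [-0.17 -1.11 -1.39] M [-0.08   0.147  0.039] g 0.106
bay: lead 34.2 mm  y -0.0 mm   Fx -0.64 Fy -0.92 Fz -1.39 Mz 0.039
```

Call:
play_rows([
  [0,[0,-0.05,0],0],
  [0,[0,-0.1,0],0],
  [0,[0,-0.15,0],0],
  [0,[0,-0.15,0],0],
])

```text
clock: 12.23
ee_pos: [0.4745, 0.095, 0.0425]
tcp_rot: [0.848, -0.53, -0.001, 0.001]
ft_force: [-0.9, 0.0, -1.3]
gripper_width: 0.11
```

Call:
play_rows([
  [0,[0,-0.05,0],0],
  [0,[0,-0.1,0],0],
  [0,[0,-0.15,0],0],
  [0,[0,-0.15,0],0],
])

```text
clock: 12.57
ee_pos: [0.4758, 0.0955, 0.0424]
tcp_rot: [0.848, -0.53, -0.001, 0.001]
ft_force: [-0.4, -0.5, -1.8]
gripper_width: 0.107
```

```bash
python3 - <<'E'
from h import *
bay()
E
```

```text
t 12.57 p [0.4758 0.0955 0.0424] xyaw -64.06 z [-0.003 -0.001 -1.   ] q [ 6.140e-01 -2.120e-01 -4.980e-01 -1.000e-03 -1.288e+00 -1.620e-01] F [-0.36 -0.48 -1.79] M [-0.272  0.262 -0.061] g 0.107
bay: lead 37.1 mm  y -0.1 mm   Fx -0.53 Fy -0.27 Fz -1.79 Mz -0.061
```

Call:
play_rows([
  [0,[0,-0.05,0],0],
  [0,[0,-0.1,0],0],
  [0,[0,-0.1,0],0],
])

```text
clock: 12.82
ee_pos: [0.4764, 0.0956, 0.0423]
tcp_rot: [0.848, -0.53, -0.001, 0.002]
ft_force: [-2.9, -2.3, -1.6]
gripper_width: 0.105
```

```bash
python3 - <<'E'
from h import *
bay()
E
```

```text
t 12.82 p [0.4764 0.0956 0.0423] xyaw -64.07 z [-0.004 -0.002 -1.   ] q [ 6.140e-01 -2.090e-01 -4.950e-01 -1.000e-03 -1.288e+00 -1.610e-01] F [-2.87 -2.34 -1.59] M [-0.697  0.686 -0.074] g 0.105
bay: lead 37.7 mm  y -0.3 mm   Fx -3.60 Fy -0.84 Fz -1.59 Mz -0.074
```

Call:
play_rows([
  [0,[0,-0.05,0],0],
  [0,[0,-0.1,0],0],
  [0,[0,-0.1,0],0],
])

```text
clock: 13.07
ee_pos: [0.4771, 0.0957, 0.0421]
tcp_rot: [0.848, -0.531, -0.001, 0.002]
ft_force: [-4.1, -3.1, 0.4]
gripper_width: 0.105
```

```bash
python3 - <<'E'
from h import *
bay()
E
```

```text
t 13.07 p [0.4771 0.0957 0.0421] xyaw -64.09 z [-0.005 -0.003 -1.   ] q [ 0.613 -0.206 -0.493 -0.    -1.289 -0.161] F [-4.09 -3.07  0.38] M [-1.063  0.97  -0.112] g 0.105
bay: lead 38.3 mm  y -0.6 mm   Fx -5.02 Fy -0.97 Fz 0.38 Mz -0.112
```

Call:
play_rows([
  [0,[0,0.2,0],0],
  [0,[0.2,0.3,0],0],
  [0,[0.4,0.3,0],0],
  [0,[0.6,0.3,0],0],
  [0,[0.72,0.3,0],0],
  [0,[0.72,0.3,0],0],
  [0,[0.72,0.3,0],0],
])

```text
clock: 13.65
ee_pos: [0.4776, 0.0879, 0.0421]
tcp_rot: [0.848, -0.531, -0.001, 0.002]
ft_force: [0.2, -0.6, -1.1]
gripper_width: 0.107
```

```bash
python3 - <<'E'
from h import *
bay()
E
```

```text
t 13.65 p [0.4776 0.0879 0.0421] xyaw -64.1 z [-0.005 -0.003 -1.   ] q [ 0.598 -0.208 -0.496 -0.    -1.289 -0.146] F [ 0.22 -0.55 -1.11] M [-0.042  0.11   0.016] g 0.107
bay: lead 35.4 mm  y -7.8 mm   Fx -0.04 Fy -0.59 Fz -1.11 Mz 0.016
```

Call:
play_rows([
  [0,[0,-0.1,0],0],
  [0,[0,-0.2,0],0],
  [0,[0,-0.3,0],0],
  [0,[0,-0.4,0],0],
  [0,[0,-0.4,0],0],
])

```text
clock: 14.07
ee_pos: [0.4813, 0.0897, 0.042]
tcp_rot: [0.848, -0.531, -0.001, 0.002]
ft_force: [0.4, -1.1, -1.1]
gripper_width: 0.113
```

```bash
python3 - <<'E'
from h import *
bay()
E
```

```text
t 14.07 p [0.4813 0.0897 0.042 ] xyaw -64.09 z [-0.005 -0.003 -1.   ] q [ 0.597 -0.196 -0.486 -0.    -1.287 -0.145] F [ 0.43 -1.06 -1.14] M [-0.107  0.194 -0.   ] g 0.113
bay: lead 39.5 mm  y -7.8 mm   Fx -0.08 Fy -1.14 Fz -1.14 Mz -0.000
```

Call:
play_rows([
  [0,[0,-0.05,0],0],
  [0,[0,-0.1,0],0],
  [0,[0,-0.15,0],0],
  [0,[0,-0.2,0],0],
  [0,[0,-0.2,0],0],
])

```text
clock: 14.48
ee_pos: [0.4832, 0.0906, 0.0421]
tcp_rot: [0.848, -0.531, -0.001, 0.002]
ft_force: [0.6, -0.0, -1.5]
gripper_width: 0.107
```

```bash
python3 - <<'E'
from h import *
bay()
E
```

```text
t 14.48 p [0.4832 0.0906 0.0421] xyaw -64.09 z [-0.005 -0.003 -1.   ] q [ 0.596 -0.191 -0.48  -0.    -1.286 -0.144] F [ 0.57 -0.04 -1.45] M [-0.052  0.149 -0.021] g 0.107
bay: lead 41.6 mm  y -7.8 mm   Fx 0.50 Fy -0.29 Fz -1.45 Mz -0.021
```

Call:
play_rows([
  [0,[0,-0.05,0],0],
  [0,[0,-0.1,0],0],
  [0,[0,-0.15,0],0],
  [0,[0,-0.2,0],0],
  [0,[0,-0.2,0],0],
])

```text
clock: 14.9
ee_pos: [0.4851, 0.0915, 0.0421]
tcp_rot: [0.848, -0.531, -0.001, 0.002]
ft_force: [-0.0, 0.1, -2.2]
gripper_width: 0.106
```

```bash
python3 - <<'E'
from h import *
bay()
E
```

```text
t 14.9 p [0.4851 0.0915 0.0421] xyaw -64.09 z [-0.005 -0.003 -1.   ] q [ 0.596 -0.185 -0.475 -0.    -1.285 -0.143] F [-0.04  0.11 -2.16] M [-0.077  0.13   0.032] g 0.106
bay: lead 43.7 mm  y -7.8 mm   Fx 0.01 Fy 0.11 Fz -2.16 Mz 0.032
```

Call:
play_rows([
  [0,[0,-0.05,0],0],
  [0,[0,-0.1,0],0],
  [0,[0,-0.15,0],0],
  [0,[0,-0.15,0],0],
])

```text
clock: 15.23
ee_pos: [0.4865, 0.0922, 0.042]
tcp_rot: [0.848, -0.531, -0.001, 0.002]
ft_force: [1.0, -1.0, -2.1]
gripper_width: 0.102
```

```bash
python3 - <<'E'
from h import *
bay()
E
```

```text
t 15.23 p [0.4865 0.0922 0.042 ] xyaw -64.09 z [-0.005 -0.003 -1.   ] q [ 0.595 -0.18  -0.472 -0.    -1.285 -0.143] F [ 0.99 -0.96 -2.1 ] M [-0.045  0.102 -0.002] g 0.102
bay: lead 45.3 mm  y -7.8 mm   Fx 0.46 Fy -1.30 Fz -2.10 Mz -0.002
```

Call:
play_rows([
  [0,[0,-0.05,0],0],
  [0,[0,-0.1,0],0],
  [0,[0,-0.15,0],0],
  [0,[0,-0.15,0],0],
])

```text
clock: 15.57
ee_pos: [0.4879, 0.0929, 0.042]
tcp_rot: [0.848, -0.531, -0.001, 0.002]
ft_force: [0.6, -0.3, -0.4]
gripper_width: 0.11
```

```bash
python3 - <<'E'
from h import *
bay()
E
```

```text
t 15.57 p [0.4879 0.0929 0.042 ] xyaw -64.09 z [-0.005 -0.003 -1.   ] q [ 0.595 -0.176 -0.468 -0.    -1.284 -0.142] F [ 0.56 -0.3  -0.41] M [-0.078  0.128 -0.   ] g 0.11
bay: lead 46.9 mm  y -7.8 mm   Fx 0.37 Fy -0.51 Fz -0.41 Mz -0.000
```

Call:
play_rows([
  [0,[0,-0.05,0],0],
  [0,[0,-0.1,0],0],
  [0,[0,-0.15,0],0],
  [0,[0,-0.15,0],0],
])

```text
clock: 15.9
ee_pos: [0.4893, 0.0935, 0.042]
tcp_rot: [0.848, -0.531, -0.001, 0.003]
ft_force: [0.2, -0.8, -1.7]
gripper_width: 0.106
```

```bash
python3 - <<'E'
from h import *
bay()
E
```

```text
t 15.9 p [0.4893 0.0935 0.042 ] xyaw -64.1 z [-0.005 -0.003 -1.   ] q [ 0.594 -0.171 -0.464 -0.    -1.284 -0.142] F [ 0.15 -0.79 -1.74] M [-0.273  0.157 -0.027] g 0.106
bay: lead 48.3 mm  y -7.9 mm   Fx -0.21 Fy -0.78 Fz -1.74 Mz -0.027
```

Call:
play_rows([
  [0,[0.02,-0.05,0],0],
  [0,[0.03,-0.1,0],0],
  [0,[0.03,-0.15,0],0],
  [0,[0.03,-0.15,0],0],
])

```text
clock: 16.23
ee_pos: [0.4909, 0.094, 0.042]
tcp_rot: [0.848, -0.531, -0.001, 0.002]
ft_force: [0.6, -0.6, -1.5]
gripper_width: 0.105
```

```bash
python3 - <<'E'
from h import *
bay()
E
```

```text
t 16.23 p [0.4909 0.094  0.042 ] xyaw -64.1 z [-0.005 -0.003 -1.   ] q [ 0.593 -0.167 -0.46  -0.    -1.283 -0.141] F [ 0.6  -0.62 -1.52] M [-0.034  0.075 -0.008] g 0.105
bay: lead 50.0 mm  y -8.2 mm   Fx 0.27 Fy -0.82 Fz -1.52 Mz -0.008
```

Call:
play_rows([
  [0,[0,-0.05,0],0],
  [0,[0,-0.1,0],0],
  [0,[0,-0.15,0],0],
  [0,[0,-0.15,0],0],
])

```text
clock: 16.57
ee_pos: [0.4923, 0.0947, 0.042]
tcp_rot: [0.848, -0.531, -0.001, 0.003]
ft_force: [0.1, 0.0, -1.8]
gripper_width: 0.106
```

```bash
python3 - <<'E'
from h import *
bay()
E
```

```text
t 16.57 p [0.4923 0.0947 0.042 ] xyaw -64.1 z [-0.005 -0.003 -1.   ] q [ 0.593 -0.162 -0.456 -0.    -1.282 -0.14 ] F [ 0.14  0.01 -1.83] M [-0.018  0.156  0.066] g 0.106
bay: lead 51.5 mm  y -8.2 mm   Fx 0.13 Fy -0.05 Fz -1.83 Mz 0.066
```

Call:
play_rows([
  [0,[0,-0.07,0],0],
  [0,[0,-0.14,0],0],
  [0,[0,-0.21,0],0],
  [0,[0,-0.28,0],0],
  [0,[0,-0.35,0],0],
  [0,[0,-0.4,0],0],
  [0,[0,-0.4,0],0],
])

```text
clock: 17.15
ee_pos: [0.496, 0.0964, 0.0419]
tcp_rot: [0.848, -0.531, -0.001, 0.003]
ft_force: [-0.7, 0.3, -2.2]
gripper_width: 0.105
```

```bash
python3 - <<'E'
from h import *
bay()
E
```

```text
t 17.15 p [0.496  0.0964 0.0419] xyaw -64.1 z [-0.005 -0.003 -1.   ] q [ 0.591 -0.151 -0.446 -0.    -1.281 -0.139] F [-0.66  0.3  -2.21] M [-0.092  0.096 -0.033] g 0.105
bay: lead 55.6 mm  y -8.2 mm   Fx -0.46 Fy 0.56 Fz -2.21 Mz -0.033
```

Call:
play_rows([
  [0,[0,-0.07,0],0],
  [0,[0,-0.14,0],0],
  [0,[0,-0.21,0],0],
  [0,[0,-0.28,0],0],
  [0,[0,-0.35,0],0],
  [0,[0,-0.4,0],0],
  [0,[0,-0.4,0],0],
])

```text
clock: 17.73
ee_pos: [0.4996, 0.0982, 0.0419]
tcp_rot: [0.848, -0.531, -0.001, 0.003]
ft_force: [0.1, 0.2, -1.9]
gripper_width: 0.105
```

```bash
python3 - <<'E'
from h import *
bay()
E
```

```text
t 17.73 p [0.4996 0.0982 0.0419] xyaw -64.1 z [-0.005 -0.003 -1.   ] q [ 0.59  -0.139 -0.436 -0.    -1.28  -0.138] F [ 0.11  0.18 -1.89] M [-0.064  0.177 -0.016] g 0.105
bay: lead 59.7 mm  y -8.2 mm   Fx 0.18 Fy 0.12 Fz -1.89 Mz -0.016
```

Still free. Longer steps.

Call:
play_rows([
  [0,[0,-0.08,0],0],
  [0,[0,-0.16,0],0],
  [0,[0,-0.24,0],0],
  [0,[0,-0.32,0],0],
  [0,[0,-0.4,0],0],
  [0,[0,-0.48,0],0],
  [0,[0,-0.56,0],0],
  [0,[0,-0.6,0],0],
  [0,[0,-0.6,0],0],
])

```text
clock: 18.48
ee_pos: [0.5051, 0.1009, 0.0418]
tcp_rot: [0.848, -0.531, -0.001, 0.003]
ft_force: [0.8, -0.0, -2.2]
gripper_width: 0.105
```

```bash
python3 - <<'E'
from h import *
bay()
E
```

```text
t 18.48 p [0.5051 0.1009 0.0418] xyaw -64.09 z [-0.005 -0.003 -1.   ] q [ 0.588 -0.123 -0.421 -0.    -1.278 -0.136] F [ 0.76 -0.04 -2.16] M [-0.057  0.075  0.028] g 0.105
bay: lead 65.8 mm  y -8.2 mm   Fx 0.66 Fy -0.37 Fz -2.16 Mz 0.028
```

Call:
play_rows([
  [0,[0,-0.08,0],0],
  [0,[0,-0.16,0],0],
  [0,[0,-0.24,0],0],
  [0,[0,-0.32,0],0],
  [0,[0,-0.4,0],0],
  [0,[0,-0.48,0],0],
  [0,[0,-0.56,0],0],
  [0,[0,-0.6,0],0],
  [0,[0,-0.6,0],0],
])

```text
clock: 19.23
ee_pos: [0.5106, 0.1035, 0.0418]
tcp_rot: [0.848, -0.531, -0.001, 0.003]
ft_force: [-0.1, -0.3, -2.0]
gripper_width: 0.108
```

```bash
python3 - <<'E'
from h import *
bay()
E
```

```text
t 19.23 p [0.5106 0.1035 0.0418] xyaw -64.1 z [-0.005 -0.003 -1.   ] q [ 0.587 -0.106 -0.406 -0.    -1.277 -0.135] F [-0.15 -0.27 -2.03] M [-0.029  0.106  0.004] g 0.108
bay: lead 71.9 mm  y -8.2 mm   Fx -0.25 Fy -0.18 Fz -2.03 Mz 0.004
```

Call:
play_rows([
  [0,[0,-0.08,0],0],
  [0,[0,-0.16,0],0],
  [0,[0,-0.24,0],0],
  [0,[0,-0.32,0],0],
  [0,[0,-0.4,0],0],
  [0,[0,-0.48,0],0],
  [0,[0,-0.56,0],0],
  [0,[0,-0.64,0],0],
  [0,[0,-0.72,0],0],
  [0,[0,-0.8,0],0],
  [0,[0,-0.8,0],0],
])

```text
clock: 20.15
ee_pos: [0.5178, 0.1071, 0.0417]
tcp_rot: [0.848, -0.531, -0.001, 0.003]
ft_force: [-0.2, -0.0, -1.5]
gripper_width: 0.104
```

```bash
python3 - <<'E'
from h import *
bay()
E
```

```text
t 20.15 p [0.5178 0.1071 0.0417] xyaw -64.1 z [-0.005 -0.003 -1.   ] q [ 0.585 -0.084 -0.386 -0.    -1.275 -0.132] F [-0.2  -0.   -1.47] M [-0.057  0.168  0.01 ] g 0.104
bay: lead 79.9 mm  y -8.2 mm   Fx -0.18 Fy 0.09 Fz -1.47 Mz 0.010
```

Call:
play_rows([
  [0,[0,-0.08,0],0],
  [0,[0,-0.16,0],0],
  [0,[0,-0.24,0],0],
  [0,[0,-0.32,0],0],
  [0,[0,-0.4,0],0],
  [0,[0,-0.48,0],0],
  [0,[0,-0.56,0],0],
  [0,[0,-0.64,0],0],
  [0,[0,-0.72,0],0],
  [0,[0,-0.8,0],0],
  [0,[0,-0.8,0],0],
])

```text
clock: 21.07
ee_pos: [0.5252, 0.1106, 0.0417]
tcp_rot: [0.848, -0.531, -0.001, 0.003]
ft_force: [0.0, 0.2, -2.5]
gripper_width: 0.106
```

```bash
python3 - <<'E'
from h import *
bay()
E
```

```text
t 21.07 p [0.5252 0.1106 0.0417] xyaw -64.1 z [-0.005 -0.003 -1.   ] q [ 0.582 -0.062 -0.365 -0.    -1.274 -0.13 ] F [ 0.02  0.21 -2.48] M [-0.015  0.139 -0.028] g 0.106
bay: lead 88.1 mm  y -8.3 mm   Fx 0.11 Fy 0.18 Fz -2.48 Mz -0.028
```

Call:
play_rows([
  [0,[0,-0.08,0],0],
  [0,[0,-0.16,0],0],
  [0,[0,-0.24,0],0],
  [0,[0,-0.32,0],0],
  [0,[0,-0.4,0],0],
  [0,[0,-0.48,0],0],
  [0,[0,-0.56,0],0],
  [0,[0,-0.64,0],0],
  [0,[0,-0.72,0],0],
  [0,[0,-0.8,0],0],
  [0,[0,-0.8,0],0],
])

```text
clock: 21.98
ee_pos: [0.5325, 0.1141, 0.0416]
tcp_rot: [0.848, -0.531, -0.001, 0.003]
ft_force: [0.7, -0.5, -2.1]
gripper_width: 0.108
```

```bash
python3 - <<'E'
from h import *
bay()
E
```

```text
t 21.98 p [0.5325 0.1141 0.0416] xyaw -64.1 z [-0.005 -0.003 -1.   ] q [ 0.58  -0.041 -0.345 -0.    -1.273 -0.128] F [ 0.66 -0.55 -2.13] M [-0.074  0.124 -0.004] g 0.108
bay: lead 96.2 mm  y -8.3 mm   Fx 0.35 Fy -0.78 Fz -2.13 Mz -0.004
```

Call:
play_rows([
  [0,[0,-0.08,0],0],
  [0,[0,-0.16,0],0],
  [0,[0,-0.24,0],0],
  [0,[0,-0.32,0],0],
  [0,[0,-0.4,0],0],
  [0,[0,-0.48,0],0],
  [0,[0,-0.56,0],0],
  [0,[0,-0.64,0],0],
  [0,[0,-0.72,0],0],
  [0,[0,-0.8,0],0],
  [0,[0,-0.8,0],0],
])

```text
clock: 22.9
ee_pos: [0.5397, 0.1177, 0.0415]
tcp_rot: [0.848, -0.531, -0.001, 0.003]
ft_force: [0.1, 0.1, -1.9]
gripper_width: 0.107
```

```bash
python3 - <<'E'
from h import *
bay()
E
```

```text
t 22.9 p [0.5397 0.1177 0.0415] xyaw -64.09 z [-0.005 -0.003 -1.   ] q [ 0.578 -0.019 -0.324  0.    -1.272 -0.126] F [ 0.1   0.06 -1.87] M [-0.064  0.102 -0.04 ] g 0.107
bay: lead 104.3 mm  y -8.3 mm   Fx 0.11 Fy 0.01 Fz -1.87 Mz -0.040
```

Call:
play_rows([
  [0,[0,-0.08,0],0],
  [0,[0,-0.16,0],0],
  [0,[0,-0.24,0],0],
  [0,[0,-0.32,0],0],
  [0,[0,-0.4,0],0],
  [0,[0,-0.48,0],0],
  [0,[0,-0.56,0],0],
  [0,[0,-0.64,0],0],
  [0,[0,-0.72,0],0],
  [0,[0,-0.8,0],0],
  [0,[0,-0.8,0],0],
])

```text
clock: 23.82
ee_pos: [0.5471, 0.1213, 0.0415]
tcp_rot: [0.848, -0.531, -0.001, 0.003]
ft_force: [-0.9, -0.2, -1.7]
gripper_width: 0.101
```

```bash
python3 - <<'E'
from h import *
bay()
E
```

```text
t 23.82 p [0.5471 0.1213 0.0415] xyaw -64.09 z [-0.005 -0.003 -1.   ] q [ 0.576  0.002 -0.303  0.    -1.272 -0.124] F [-0.88 -0.17 -1.73] M [-0.041  0.146  0.02 ] g 0.101
bay: lead 112.4 mm  y -8.3 mm   Fx -0.87 Fy 0.23 Fz -1.73 Mz 0.020
```

Call:
play_rows([
  [0,[0,-0.05,0],0],
  [0,[0,-0.1,0],0],
  [0,[0,-0.15,0],0],
  [0,[0,-0.2,0],0],
  [0,[0,-0.25,0],0],
  [0,[0,-0.3,0],0],
  [0,[0,-0.3,0],0],
])

```text
clock: 24.4
ee_pos: [0.5498, 0.1226, 0.0415]
tcp_rot: [0.848, -0.531, -0.001, 0.003]
ft_force: [-0.3, -0.5, -2.3]
gripper_width: 0.109
```

```bash
python3 - <<'E'
from h import *
bay()
E
```

```text
t 24.4 p [0.5498 0.1226 0.0415] xyaw -64.09 z [-0.005 -0.003 -1.   ] q [ 0.576  0.01  -0.295  0.    -1.272 -0.124] F [-0.33 -0.48 -2.28] M [-0.076  0.104 -0.055] g 0.109
bay: lead 115.5 mm  y -8.3 mm   Fx -0.51 Fy -0.28 Fz -2.28 Mz -0.055
```

Call:
play_rows([
  [0,[0,-0.05,0],0],
  [0,[0,-0.1,0],0],
  [0,[0,-0.15,0],0],
  [0,[0,-0.2,0],0],
  [0,[0,-0.2,0],0],
])

```text
clock: 24.82
ee_pos: [0.5517, 0.1235, 0.0415]
tcp_rot: [0.848, -0.531, -0.001, 0.003]
ft_force: [0.9, 1.3, -1.5]
gripper_width: 0.103
```

```bash
python3 - <<'E'
from h import *
bay()
E
```

```text
t 24.82 p [0.5517 0.1235 0.0415] xyaw -64.09 z [-0.005 -0.003 -1.   ] q [ 0.575  0.015 -0.29   0.    -1.272 -0.123] F [ 0.91  1.34 -1.46] M [-0.038  0.125  0.052] g 0.103
bay: lead 117.6 mm  y -8.4 mm   Fx 1.40 Fy 0.81 Fz -1.46 Mz 0.052
```

Call:
play_rows([
  [0,[0,-0.05,0],0],
  [0,[0,-0.1,0],0],
  [0,[0,-0.15,0],0],
  [0,[0,-0.15,0],0],
])

```text
clock: 25.15
ee_pos: [0.5531, 0.1242, 0.0414]
tcp_rot: [0.848, -0.531, -0.001, 0.003]
ft_force: [0.6, 0.6, -1.5]
gripper_width: 0.103
```

```bash
python3 - <<'E'
from h import *
bay()
E
```

```text
t 25.15 p [0.5531 0.1242 0.0414] xyaw -64.09 z [-0.005 -0.003 -1.   ] q [ 0.575  0.019 -0.286  0.    -1.272 -0.123] F [ 0.56  0.57 -1.52] M [-0.039  0.12  -0.015] g 0.103
bay: lead 119.2 mm  y -8.3 mm   Fx 0.76 Fy 0.27 Fz -1.52 Mz -0.015
```

Continue in 1.5 mm steps to the stop.

Call:
play_rows([
  [0,[0,-0.05,0],0],
  [0,[0,-0.1,0],0],
  [0,[0,-0.15,0],0],
  [0,[0,-0.15,0],0],
])

```text
clock: 25.48
ee_pos: [0.5545, 0.1249, 0.0414]
tcp_rot: [0.848, -0.531, -0.001, 0.003]
ft_force: [0.6, 0.3, -1.8]
gripper_width: 0.106
```

```bash
python3 - <<'E'
from h import *
bay()
E
```

```text
t 25.48 p [0.5545 0.1249 0.0414] xyaw -64.09 z [-0.005 -0.003 -1.   ] q [ 0.575  0.023 -0.281  0.    -1.272 -0.122] F [ 0.65  0.29 -1.77] M [-0.016  0.133 -0.018] g 0.106
bay: lead 120.7 mm  y -8.3 mm   Fx 0.71 Fy -0.02 Fz -1.77 Mz -0.018
```

Call:
play_rows([
  [0,[0,-0.05,0],0],
  [0,[0,-0.1,0],0],
  [0,[0,-0.1,0],0],
])

```text
clock: 25.73
ee_pos: [0.5555, 0.1253, 0.0414]
tcp_rot: [0.848, -0.531, -0.001, 0.003]
ft_force: [-0.3, 0.8, -1.2]
gripper_width: 0.109
```

```bash
python3 - <<'E'
from h import *
bay()
E
```

```text
t 25.73 p [0.5555 0.1253 0.0414] xyaw -64.09 z [-0.005 -0.003 -1.   ] q [ 0.574  0.026 -0.279  0.    -1.272 -0.122] F [-0.28  0.8  -1.15] M [-0.037  0.136  0.014] g 0.109
bay: lead 121.8 mm  y -8.4 mm   Fx 0.10 Fy 0.84 Fz -1.15 Mz 0.014
```

Call:
play_rows([
  [0,[0,-0.05,0],0],
  [0,[0,-0.1,0],0],
  [0,[0,-0.1,0],0],
])

```text
clock: 25.98
ee_pos: [0.556, 0.1254, 0.0413]
tcp_rot: [0.848, -0.531, -0.001, 0.003]
ft_force: [-2.7, -1.7, -0.1]
gripper_width: 0.105
```

```bash
python3 - <<'E'
from h import *
bay()
E
```

```text
t 25.98 p [0.556  0.1254 0.0413] xyaw -64.09 z [-0.006 -0.004 -1.   ] q [ 0.574  0.029 -0.276  0.    -1.273 -0.122] F [-2.73 -1.73 -0.1 ] M [-0.549  0.981  0.004] g 0.105
bay: lead 122.3 mm  y -8.5 mm   Fx -3.21 Fy -0.36 Fz -0.10 Mz 0.004
```

Call:
play_rows([
  [0,[0,-0.05,0],0],
  [0,[0,-0.1,0],0],
  [0,[0,-0.1,0],0],
])

```text
clock: 26.23
ee_pos: [0.5561, 0.1251, 0.0411]
tcp_rot: [0.848, -0.531, -0.002, 0.004]
ft_force: [-4.8, -3.8, 1.0]
gripper_width: 0.105
```

```bash
python3 - <<'E'
from h import *
bay()
E
```

```text
t 26.23 p [0.5561 0.1251 0.0411] xyaw -64.1 z [-0.008 -0.005 -1.   ] q [ 0.573  0.031 -0.274  0.    -1.275 -0.121] F [-4.82 -3.82  0.97] M [-0.993  1.73   0.134] g 0.105
bay: lead 122.3 mm  y -8.8 mm   Fx -6.00 Fy -1.31 Fz 0.97 Mz 0.134
```

Call:
play_rows([
  [0,[0,0.01,0.05],0],
  [0,[0,0.03,0.1],0],
  [0,[0,0.03,0.15],0],
  [0,[0,0.03,0.15],0],
])

```text
clock: 26.57
ee_pos: [0.5561, 0.125, 0.0401]
tcp_rot: [0.848, -0.531, -0.002, 0.004]
ft_force: [-3.7, -2.3, 2.5]
gripper_width: 0.107
```

```bash
python3 - <<'E'
from h import *
bay(); snap('wrist','w8'); snap('side','s8'); crop('s8',220,140,380,280,5,'c10'); bay()
d=load('w8')
for c in [(20,200),(100,200),(100,370),(140,200),(140,370),(190,290),(250,290)]: print(c,np.round(pt(d,*c),4))
E
```

```text
t 26.57 p [0.5561 0.125  0.0401] xyaw -64.09 z [-0.007 -0.005 -1.   ] q [ 5.730e-01  3.100e-02 -2.760e-01  1.000e-03 -1.272e+00 -1.210e-01] F [-3.68 -2.26  2.54] M [-0.421  1.142  0.201] g 0.107
bay: lead 122.2 mm  y -8.9 mm   Fx -4.30 Fy -0.41 Fz 2.54 Mz 0.201
t 26.67 p [0.5561 0.125  0.0401] xyaw -64.1 z [-0.007 -0.005 -1.   ] q [ 5.730e-01  3.100e-02 -2.760e-01  1.000e-03 -1.272e+00 -1.220e-01] F [-4.53 -2.35  3.7 ] M [-0.471  1.055  0.077] g 0.106
bay: lead 122.2 mm  y -8.9 mm   Fx -5.10 Fy -0.12 Fz 3.70 Mz 0.077
(20, 200) [0.6393 0.1062 0.0944]
(100, 200) [0.6318 0.1064 0.075 ]
(100, 370) [0.6129 0.1448 0.0879]
(140, 200) [0.6403 0.1219 0.0182]
(140, 370) [0.6044 0.1451 0.082 ]
(190, 290) [0.6074 0.1465 0.0249]
(250, 290) [0.5851 0.1351 0.0264]
```

View pics/w8.png

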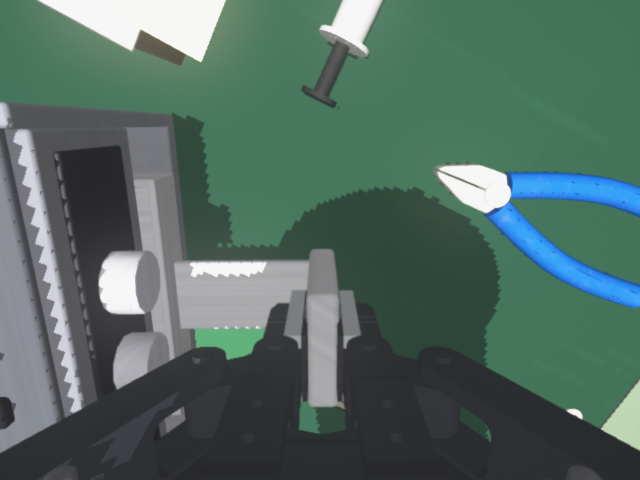

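View pics/c10.png

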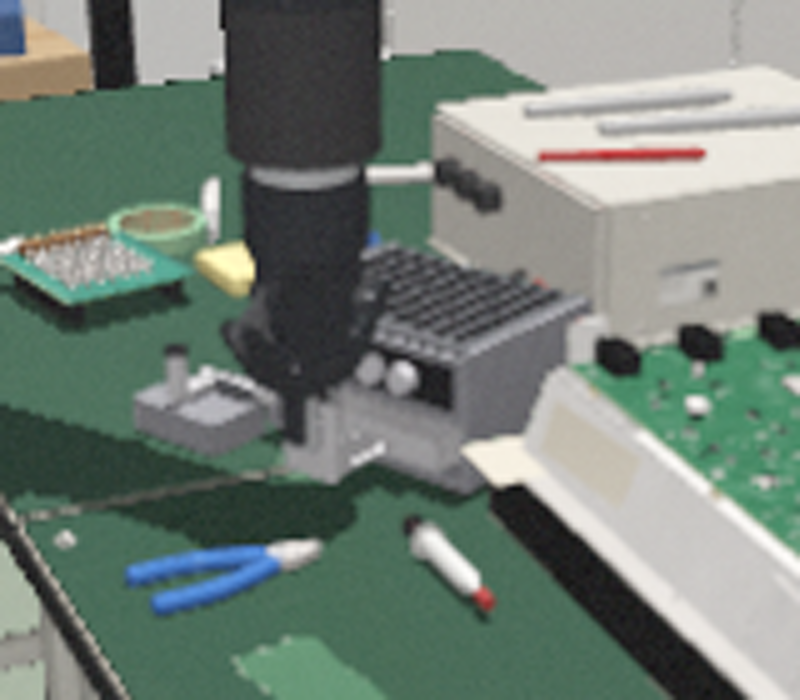

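Call:
play_rows([
  [0.12,[0,0,0],0],
  [0.15,[0,0,0],0],
  [0.2,[0,0,0],0],
  [0.3,[0,0,0],0],
  [0.4,[0,0,0],0],
  [0.45,[0,0,0],0],
  [0.45,[0,0,0],0],
  [0.45,[0,0,0],0],
])

```text
clock: 27.33
ee_pos: [0.5561, 0.1251, 0.0401]
tcp_rot: [0.848, -0.531, -0.002, 0.004]
ft_force: [0.2, -0.4, 0.0]
gripper_width: 0.45
```

```bash
python3 - <<'E'
from h import *
bay()
E
```

```text
t 27.33 p [0.5561 0.1251 0.0401] xyaw -64.09 z [-0.007 -0.005 -1.   ] q [ 0.573  0.031 -0.276  0.    -1.272 -0.121] F [ 0.21 -0.37  0.03] M [0.02  0.007 0.016] g 0.45
bay: lead 122.2 mm  y -8.9 mm   Fx 0.03 Fy -0.43 Fz 0.03 Mz 0.016
```

Call:
play_rows([
  [0.45,[0,0,-1],0],
  [0.45,[0,0,-2.5],0],
  [0.45,[0,0,-4],0],
  [0.45,[0,0,-6],0],
  [0.45,[0,0,-8],0],
  [0.45,[0,0,-10],0],
  [0.45,[0,0,-12],0],
  [0.45,[0,0,-13],0],
  [0.45,[0,0,-13],0],
])

```text
clock: 28.08
ee_pos: [0.5583, 0.126, 0.1736]
tcp_rot: [0.848, -0.531, -0.0, 0.002]
ft_force: [0.5, 0.1, 1.3]
gripper_width: 0.446
```

```bash
python3 - <<'E'
from h import *
bay(); snap('wrist','w9')
E
```

```text
t 28.08 p [0.5583 0.126  0.1736] xyaw -64.09 z [-0.002 -0.003 -1.   ] q [ 0.574 -0.03  -0.09   0.002 -1.514 -0.122] F [0.53 0.11 1.33] M [ 0.05  -0.037 -0.032] g 0.446
bay: lead 124.6 mm  y -8.9 mm   Fx 0.52 Fy -0.14 Fz 1.33 Mz -0.032
```

View pics/w9.png

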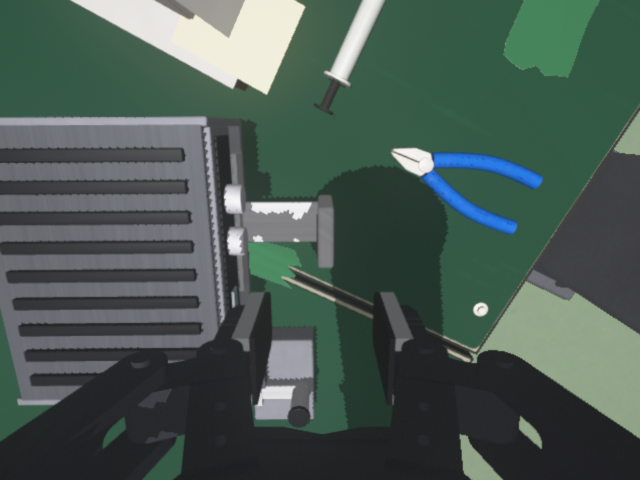

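```bash
python3 - <<'E'
from h import *
crop('w9',190,110,350,280,4.5,'c11')
d=load('w9')
# face fit from depth
P=np.array([pt(d,u,v) for u in range(195,262) for v in range(120,300) if d['range_z'][v,u]>0])
L=np.c_[(P[:,:2]-FC)@EX,(P[:,:2]-FC)@EY,P[:,2]]
m=(abs(L[:,0])<.008)&(L[:,2]>.055)&(L[:,2]<.097)
print('panel face x (median)',m.sum(),np.median(L[m,0]))
m=(abs(L[:,0])<.012)&(L[:,2]>.019)&(L[:,2]<.036)&(abs(L[:,1]+.008)<.045)
print('tray wall x',m.sum(),np.percentile(L[m,0],[10,50,90]))
m=(abs(L[:,0])<.012)&(L[:,2]>.002)&(L[:,2]<.013)
print('base face x',m.sum(),np.percentile(L[m,0],[10,50,90]))
P=np.array([pt(d,u,v) for u in range(310,340) for v in range(190,275)])
m=abs(P[:,2]-.07)<.004; q=P[m]; print('pull top',m.sum(),((q[:,:2]-FC)@EX).min(),((q[:,:2]-FC)@EX).max(),((q[:,:2]-FC)@EY).min(),((q[:,:2]-FC)@EY).max(),np.median(q[:,2]))
E
```

```text
panel face x (median) 4902 0.0023617964352982126
tray wall x 1197 [-8.51320335e-03  2.01054673e-05  4.92796487e-03]
base face x 165 [0.00332239 0.00365581 0.00393213]
pull top 1011 -0.062347665066384665 -0.050867686980111855 -0.02899993975287086 0.011380680596104878 0.06962414957777435
```

View pics/c11.png

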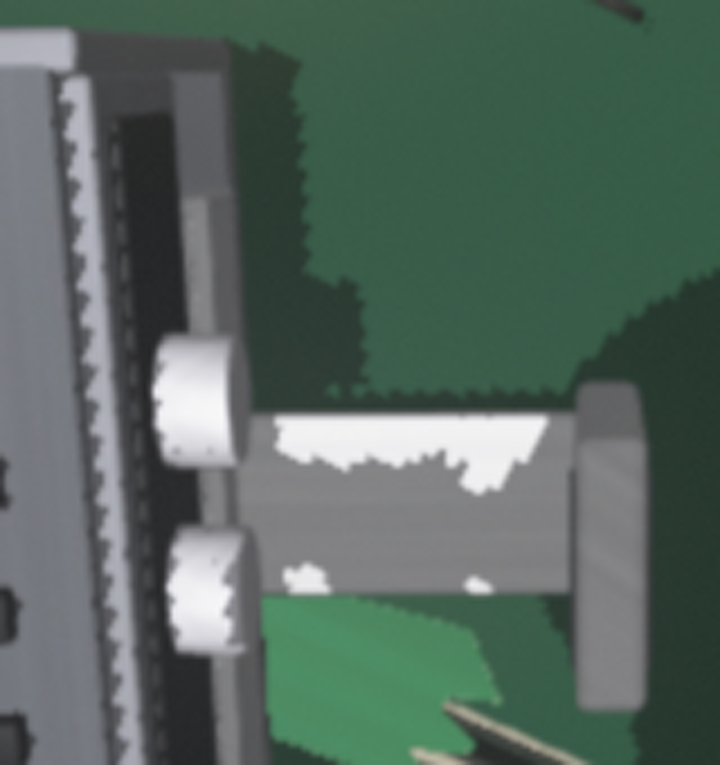

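```bash
python3 - <<'E'
from h import *
crop('w9',240,320,340,430,6,'c12')
d=load('w9'); p=pt(d,299,416,z=.064); print(p,(p[:2]-FC)@EX,(p[:2]-FC)@EY, pt(d,299,416))
E
```

```text
[0.51469925 0.2557178  0.064     ] -0.03758099689689728 0.12669221002709 [0.51465307 0.25583515 0.06384512]
```

View pics/c12.png

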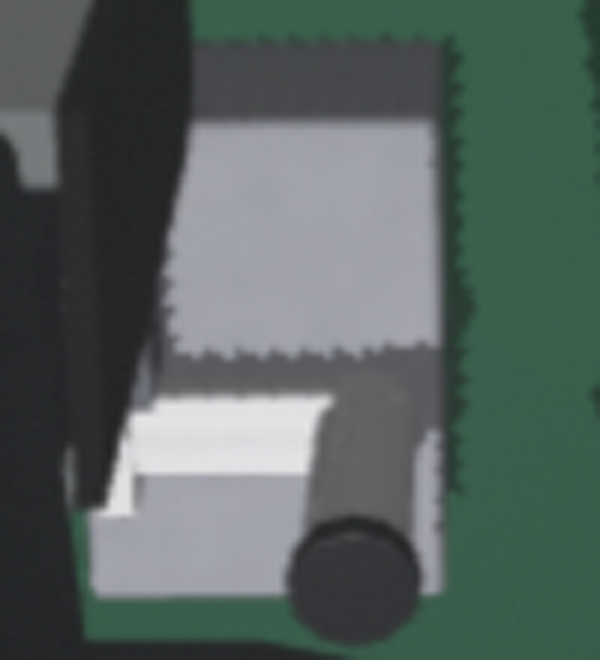

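```bash
python3 - <<'E'
from h import *
p=FC-.0376*EX+.161*EY; go([p[0],p[1],.17],-64); print(p)
E
```

```text
t 28.13 p [0.5575 0.126  0.1713] xyaw -64.1 z [-0.005 -0.004 -1.   ] q [ 0.574 -0.028 -0.093  0.    -1.512 -0.121] F [-0.5  -0.08 -1.09] M [ 0.027 -0.027 -0.055] g 0.447
shift cm [-16.97  -1.8    0.1 ] turn -0.1
[0.49961573 0.28653196]
```

Call:
play_rows([
  [0,[-2,-0.2,0],0],
  [0,[-4.5,-0.5,0],0],
  [0,[-7,-0.7,0],0],
  [0,[-9.5,-1,0],0],
  [0,[-12,-1.3,0],0],
  [0,[-14.5,-1.6,0],0],
  [0,[-16,-1.8,0],0],
  [0,[-17,-1.8,0],0],
  [0,[-17,-1.8,0],0],
  [0,[-17,-1.8,0],0],
])

```text
clock: 28.97
ee_pos: [0.4993, 0.2865, 0.1703]
tcp_rot: [0.848, -0.53, -0.001, 0.004]
ft_force: [-0.1, -0.2, -0.4]
gripper_width: -0.003
```

```bash
python3 - <<'E'
from h import *
p=FC-.0376*EX+.161*EY; go([p[0],p[1],.044],-64); 
snap('wrist','w10')
E
```

```text
t 28.97 p [0.4993 0.2865 0.1703] xyaw -64.07 z [-0.006 -0.005 -1.   ] q [ 8.680e-01 -1.600e-02 -8.200e-02 -1.000e-03 -1.512e+00 -4.160e-01] F [-0.07 -0.24 -0.37] M [-0.01   0.047  0.026] g -0.003
shift cm [-1.000e-02 -1.200e-01  1.263e+01] turn -0.07
```

View pics/w10.png

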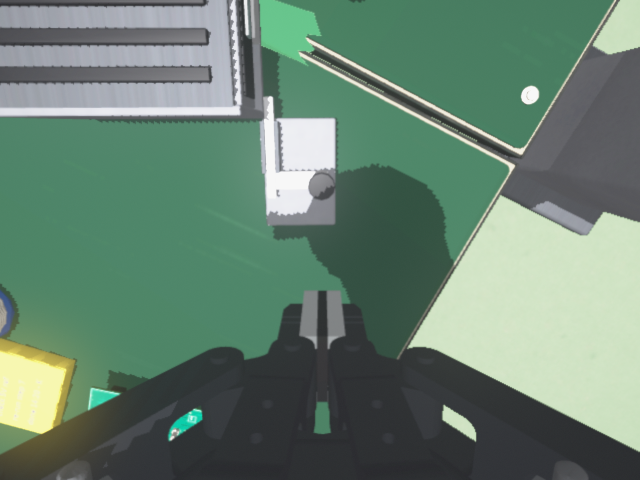

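Call:
play_rows([
  [0,[0,0,1.5],0],
  [0,[0,0,3.5],0],
  [0,[0,0,5.5],0],
  [0,[0,0,7.5],0],
  [0,[0,0,9.5],0],
  [0,[0,0,11],0],
  [0,[0,0,12],0],
  [0,[0,0,12.6],0],
  [0,[0,0,12.6],0],
  [0,[0,0,12.6],0],
])

```text
clock: 29.85
ee_pos: [0.4993, 0.2854, 0.0453]
tcp_rot: [0.847, -0.531, -0.001, 0.003]
ft_force: [-0.3, -0.5, 0.4]
gripper_width: 0.005
```

```bash
python3 - <<'E'
from h import *
bay()
E
```

```text
t 29.85 p [0.4993 0.2854 0.0453] xyaw -64.13 z [-0.005 -0.004 -1.   ] q [ 8.67e-01  3.90e-02 -2.58e-01 -1.00e-03 -1.28e+00 -4.16e-01] F [-0.34 -0.45  0.36] M [-0.044 -0.088  0.011] g 0.005
bay: lead 141.7 mm  y 160.1 mm   Fx -0.50 Fy -0.26 Fz 0.36 Mz 0.011
```

Call:
play_rows([
  [0,[0.2,0,0],0],
  [0,[0.4,0,0],0],
  [0,[0.6,0,0],0],
  [0,[0.8,0,0],0],
  [0,[1.0,0,0],0],
  [0,[1.2,0,0],0],
  [0,[1.4,0,0],0],
  [0,[1.6,0,0],0],
  [0,[1.8,0,0],0],
  [0,[2.0,0,0],0],
  [0,[2.2,0,0],0],
  [0,[2.2,0,0],0],
])

```text
clock: 30.85
ee_pos: [0.5091, 0.2654, 0.0454]
tcp_rot: [0.847, -0.531, -0.001, 0.003]
ft_force: [-2.5, 1.0, -0.0]
gripper_width: -0.001
```

```bash
python3 - <<'E'
from h import *
bay()
E
```

```text
t 30.85 p [0.5091 0.2654 0.0454] xyaw -64.14 z [-0.005 -0.004 -1.   ] q [ 8.30e-01  3.60e-02 -2.61e-01 -1.00e-03 -1.28e+00 -3.78e-01] F [-2.53  1.04 -0.03] M [0.475 0.157 0.003] g -0.001
bay: lead 141.7 mm  y 137.9 mm   Fx -1.82 Fy 2.05 Fz -0.03 Mz 0.003
```

Call:
play_rows([
  [0,[0.2,0,0],0],
  [0,[0.5,0,0],0],
  [0,[0.8,0,0],0],
  [0,[1.1,0,0],0],
  [0,[1.4,0,0],0],
  [0,[1.7,0,0],0],
  [0,[2.0,0,0],0],
  [0,[2.3,0,0],0],
  [0,[2.6,0,0],0],
  [0,[2.8,0,0],0],
  [0,[3.0,0,0],0],
  [0,[3.0,0,0],0],
])

```text
clock: 31.85
ee_pos: [0.5224, 0.238, 0.0455]
tcp_rot: [0.847, -0.531, -0.001, 0.003]
ft_force: [0.7, 1.8, 0.0]
gripper_width: -0.004
```

```bash
python3 - <<'E'
from h import *
bay(); snap('wrist','w11')
E
```

```text
t 31.85 p [0.5224 0.238  0.0455] xyaw -64.16 z [-0.004 -0.004 -1.   ] q [ 0.777  0.036 -0.261  0.    -1.28  -0.326] F [0.75 1.8  0.01] M [ 0.521 -0.105  0.051] g -0.004
bay: lead 141.6 mm  y 107.4 mm   Fx 1.46 Fy 1.29 Fz 0.01 Mz 0.051
```

View pics/w11.png

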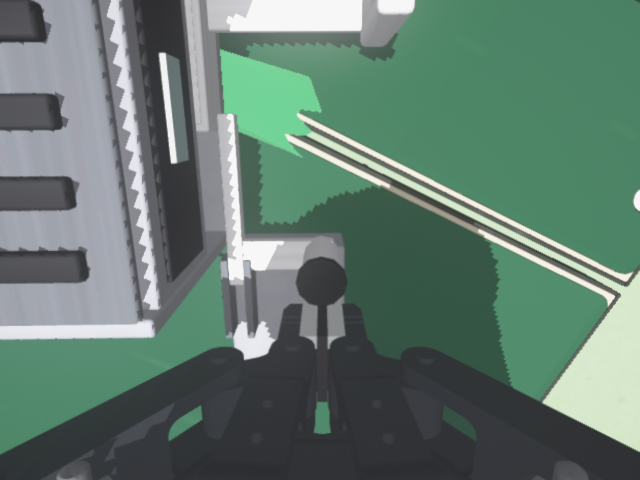

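Call:
play_rows([
  [0,[0.1,0,0],0],
  [0,[0.2,0,0],0],
  [0,[0.3,0,0],0],
  [0,[0.4,0,0],0],
  [0,[0.5,0,0],0],
  [0,[0.6,0,0],0],
  [0,[0.7,0,0],0],
  [0,[0.8,0,0],0],
  [0,[0.8,0,0],0],
])

```text
clock: 32.65
ee_pos: [0.5251, 0.2324, 0.0454]
tcp_rot: [0.847, -0.531, -0.002, 0.002]
ft_force: [-4.5, 8.6, 0.9]
gripper_width: 0.001
```

```bash
python3 - <<'E'
from h import *
bay()
E
```

```text
t 32.65 p [0.5251 0.2324 0.0454] xyaw -64.13 z [-0.005 -0.002 -1.   ] q [ 0.764  0.036 -0.26  -0.003 -1.28  -0.312] F [-4.48  8.58  0.92] M [ 2.877  1.533 -0.018] g 0.001
bay: lead 141.5 mm  y 101.2 mm   Fx -0.25 Fy 9.68 Fz 0.92 Mz -0.018
```

Call:
play_rows([
  [0,[0.1,0,0],0],
  [0,[0.2,0,0],0],
  [0,[0.25,0,0],0],
  [0,[0.25,0,0],0],
])

```text
clock: 32.98
ee_pos: [0.5252, 0.2324, 0.0454]
tcp_rot: [0.848, -0.53, -0.003, 0.001]
ft_force: [-6.8, 10.0, 1.5]
gripper_width: -0.003
```

```bash
python3 - <<'E'
from h import *
bay()
E
```

```text
t 32.98 p [0.5252 0.2324 0.0454] xyaw -64.07 z [-0.007  0.002 -1.   ] q [ 0.762  0.036 -0.259 -0.006 -1.28  -0.307] F [-6.8  10.02  1.46] M [ 3.455  2.135 -0.022] g -0.003
bay: lead 141.6 mm  y 101.2 mm   Fx -1.71 Fy 11.99 Fz 1.46 Mz -0.022
```

Call:
play_rows([
  [0,[-0.5,0,0],0],
  [0,[-1.5,0,0],0],
  [0,[-2.5,0,0],0],
  [0,[-2.5,0,-2],0],
  [0,[-2.5,0,-5],0],
  [0,[-2.5,0,-8],0],
  [0,[-2.5,0,-11],0],
  [0,[-2.5,0,-14],0],
  [0,[-2.5,0,-15],0],
  [0,[-2.5,0,-15],0],
  [0,[-2.5,0,-15],0],
])

```text
clock: 33.9
ee_pos: [0.5151, 0.2549, 0.1955]
tcp_rot: [0.848, -0.53, -0.003, 0.001]
ft_force: [-0.4, 0.6, -0.6]
gripper_width: -0.001
```

```bash
python3 - <<'E'
from h import *
bay(); snap('wrist','w12'); snap('top','t12'); crop('t12',150,160,310,320,4.5,'c13')
E
```

```text
t 33.9 p [0.5151 0.2549 0.1955] xyaw -64.07 z [-0.007  0.002 -1.   ] q [ 0.804 -0.023 -0.042 -0.006 -1.555 -0.352] F [-0.41  0.58 -0.64] M [-0.037 -0.04   0.008] g -0.001
bay: lead 142.4 mm  y 125.8 mm   Fx -0.11 Fy 0.70 Fz -0.64 Mz 0.008
```

View pics/w12.png

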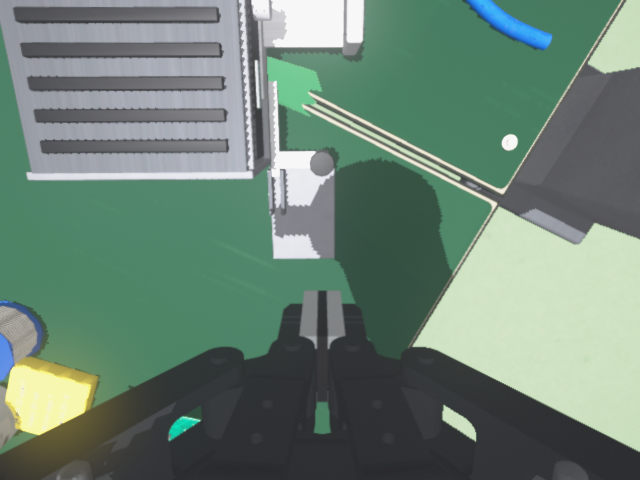

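```bash
python3 - <<'E'
from h import *
d=load('w12'); p=pt(d,321,163,z=.064); print('knob bay',(p[:2]-FC)@EX,(p[:2]-FC)@EY)
P=np.array([pt(d,u,v) for u in range(338,366) for v in range(0,58)])
m=abs(P[:,2]-.07)<.004; q=P[m]; print('pull',np.percentile((q[:,:2]-FC)@EX,[3,97]),((q[:,:2]-FC)@EY).max())
E
```

```text
knob bay -0.036746816389975685 0.08231449769458277
pull [-0.06170794 -0.05172212] 0.011279256093137216
```

View pics/c13.png

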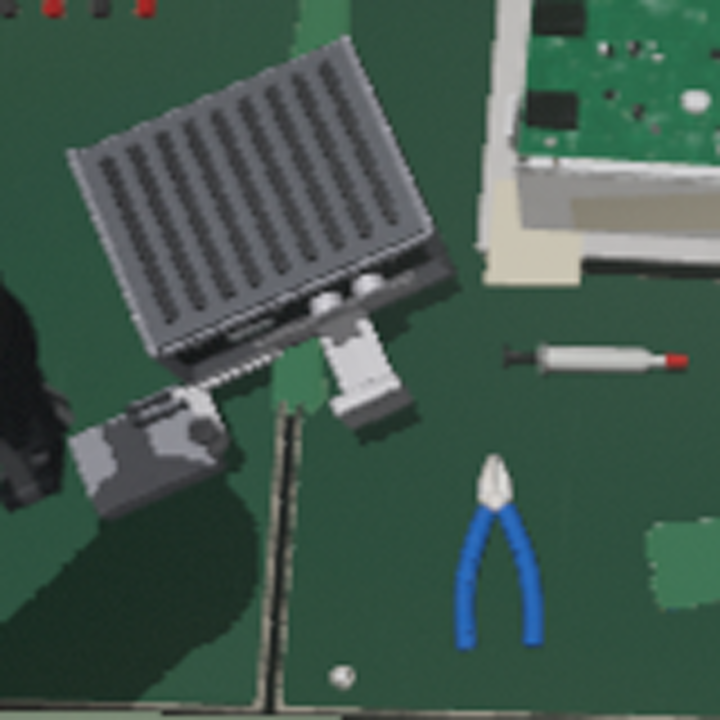

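```bash
python3 -c "
from cell import env; print(env.hand_in())"
```

```text
the job is handed in; nothing more can be done
None
```

The tray is in the bay against the stop and released. The bolt is across in front of it, and the job was handed in at about 34 s; no verdict is reported.

- **Insertion:** I gripped the larger tray by its pull. It touched the left flare once at about 5 N, so I moved it 8 mm to the right, and it then ran freely to a firm stop. Force at the stop reached about 6 N; the limit is 20 N.
- **Tray position:** After release, the middle of the pull measured 59–60 mm in front of the preheater face (60 mm is home). It was unchanged after the bolt was pushed across.
- **Bolt:** The knob moved about 44 mm and came to rest against a hard end at about 12 N. By camera it is about 48 mm across; at least 43 mm is required.
- **Rest of the bench:** The cutters and syringe look unmoved in the last overhead picture. The driver was outside that crop, but the arm never went near it. The arm was clear of everything at the end.
- **Disagreement:** The stop came about 2 mm deeper than my first estimate of the face position. Depth readings at close range then put the face 2–3 mm further back, which accounts for it.

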